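# Load cover plates with a spatula and clamp them by hand pump

### The job

Move every polished cover plate from the wooden rack to the carrier on the slide rail, one squarely in each bay, lifting them with the spatula and never touching a plate with the gripper. When all are loaded, push the carrier fully home against the end stop, then give the pump lever three full strokes, each right down and right back up. Finish with the spatula standing on its blade on the black rubber mat, and leave the other things on the bench alone.

Things in the scene. Friction and masses are not known exactly. Their poses are not given: they have to be found in the camera images.
- plate1: polished steel cover plate, flat, 100 mm (its x) by 72 mm (its y) by 4 mm thick, 90 g. Origin: centre of its underside, z up. Two or three such plates lie on the wooden rack; an absent one reads None
- plate2: another such plate
- plate3: another such plate
- rack: fixed wooden rack, 150 (x) by 250 mm (y); origin: centre of underside, x away from the robot. 3 bays, 84 mm apart along y, the middle one at the origin. In each a plate lies on two ribs along x (tops at z = 20 mm); the channel under it is 52 mm wide, floor at z = 4 mm, open towards -x. Rear fence: top z = 32 mm, near face at x = +69 mm
- rail: fixed slide rail 420 mm long along its y, with a blue clamping block (90 mm high, near face 100 mm beyond the rail's centre line) behind its -y half. Origin: centre of its underside; x points away from the robot. Its two bars end at a steel end stop at the -y end
- carrier (a joint): position of the aluminium carrier (150 by 250 mm) on the rail, in m: 0 at the +y (loading) end, growing towards the rail's -y, 0.14 fully home against the end stop. Slides with about 3 N of friction and stays where it is left
- bay_a (a point): centre of the carrier's -y bay at the rib tops, 43 mm above the table: the point where the centre of a plate's underside goes. Axes as the rail's. Built like the rack's bays: ribs 16 mm above the deck, channel between them 52 mm wide, open towards -x; rear fence 12 mm above the rib tops, 69 mm beyond the bay centre
- bay_b (a point): the same for the middle bay, 84 mm further to +y
- bay_c (a point): the same for the +y bay, 84 mm further to +y
- push_tab (a point): centre of the outer (+y) face of the black upright push tab at the carrier's +y end, 67 mm above the table; the tab is 50 mm wide (x), 12 mm thick (y), its top 82 mm above the table. Push it towards the rail's -y
- lever (a joint): angle of the pump lever in rad: 0 fully up (sprung to return there), growing as it is pressed down, 0.70 at the lower stop
- lever_pivot (a point): hinge axis of the pump lever, 108 mm above the table; the point's x points from the robot's side to the far side, along the lever; the hinge axis is the point's y when the lever is up
- lever_grip (a point): centre of the black cross-bar grip at the lever's free end (a bar 90 mm long along the hinge axis, diameter 22 mm), 165 mm from the pivot on the robot's side of it; moves with the lever: about 194 mm above the table when up, 83 mm when down. Pressing needs 3 to 8 N
- spatula: lifting spatula, 320 g, stands on its blade; hold it with 30 to 60 N (harder, it trembles). Blade 38 mm wide, 3 mm thick, x = -30 to +80 mm; neck at x = -33 mm up to a wooden handle bar over it: 16 mm wide (y), 24 mm high, x = -46 to +48 mm, centre at z = 88 mm. Origin: underside of the blade below the grip, x to the blade's tip, z up. Carry a plate centred at x = 25 mm
- mat: thin black rubber mat, 90 mm (x) by 200 mm (y), 2 mm thick, fixed on the table; origin at the centre of its underside
- mallet: bystander, to be left alone: mallet, about 240 mm long with orange head, lying
- wrench: bystander, to be left alone: steel wrench 160 mm long, lying
- spraycan: bystander, to be left alone: white can, diameter 56 mm, 160 mm tall, standing
- tape: bystander, to be left alone: cardboard-coloured tape roll, diameter 90 mm, 24 mm high, lying flat
- screwdriver: bystander, to be left alone: screwdriver 190 mm long, lying
- offcut: bystander, to be left alone: bent aluminium angle offcut, 120 mm long, 40 mm high
Mind the look-alikes: they are no part of the job. What is shaped like the mat but pink is not meant. What is shaped like the plate3 but green is not meant.

How it is judged:
On the way, in this order (a step that is already met when the one before it is completed fails the run):
1. every plate lies squarely in a bay of the carrier, one to a bay, spatula withdrawn, with the carrier still in the loading half of the rail ((distance between plate1 and bay_a below 0.016 m or distance between plate1 and bay_b below 0.016 m or distance between plate1 and bay_c below 0.016 m) and angle between each of plate1, plate2, plate3's own z axis and vertical below 0.06 rad and angle between the x axis of each of plate1, plate2, plate3 and the x axis of bay_b, either way round below 0.16 rad and contact force between spatula and plate1 below 0.05 N and (distance between plate2 and bay_a below 0.016 m or distance between plate2 and bay_b below 0.016 m or distance between plate2 and bay_c below 0.016 m) and contact force between spatula and plate2 below 0.05 N and (distance between plate3 and bay_a below 0.016 m or distance between plate3 and bay_b below 0.016 m or distance between plate3 and bay_c below 0.016 m) and contact force between spatula and plate3 below 0.05 N and value of joint carrier below 0.07 m), for 0.3 s.
2. the loaded carrier is pushed home to the end stop ((distance between plate1 and bay_a below 0.016 m or distance between plate1 and bay_b below 0.016 m or distance between plate1 and bay_c below 0.016 m) and angle between each of plate1, plate2, plate3's own z axis and vertical below 0.06 rad and angle between the x axis of each of plate1, plate2, plate3 and the x axis of bay_b, either way round below 0.16 rad and contact force between spatula and plate1 below 0.05 N and (distance between plate2 and bay_a below 0.016 m or distance between plate2 and bay_b below 0.016 m or distance between plate2 and bay_c below 0.016 m) and contact force between spatula and plate2 below 0.05 N and (distance between plate3 and bay_a below 0.016 m or distance between plate3 and bay_b below 0.016 m or distance between plate3 and bay_c below 0.016 m) and contact force between spatula and plate3 below 0.05 N and value of joint carrier above 0.134 m), for 0.2 s.
3. first stroke: lever fully down (value of joint lever above 0.62 rad), for 0.1 s.
4. lever fully back up (value of joint lever below 0.08 rad), for 0.1 s.
5. second stroke down (value of joint lever above 0.62 rad), for 0.1 s.
6. lever fully back up (value of joint lever below 0.08 rad), for 0.1 s.
7. third stroke down (value of joint lever above 0.62 rad), for 0.1 s.
At the end, for the whole second after the job is handed in: each plate lies flat on a carrier bay's ribs (centre within 16 mm, square within 0.16 rad), off the spatula; carrier within 6 mm of the stop; lever up (<0.08 rad) after three strokes beyond 0.62 rad; spatula standing with its origin over the mat; all at rest (all of step 2 and value of joint lever below 0.08 rad and x of spatula in the frame of mat between -0.045 and 0.045 m and y of spatula in the frame of mat between -0.1 and 0.1 m and angle between spatula's own z axis and vertical below 0.1 rad and height (world z) of spatula below 0.008 m and linear speed of each of spatula, plate1, plate2, plate3 below 0.02 m/s); the robot touches nothing.
It fails at once if a polished plate is touched by the gripper (contact force between any of the fingers, the arm and plate1 above 1 N or contact force between any of the fingers, the arm and plate2 above 1 N or contact force between any of the fingers, the arm and plate3 above 1 N).
It fails at once if a bystander is moved more than 4 cm (distance of any of mallet, wrench, spraycan, tape, screwdriver, offcut from where it was at the start of the episode above 0.04 m).
Of plate1, plate2, plate3 only 2 to 3 are there at a start; the rules pass over those that are not, and their reading is None.
At some moment in a run one of spatula may be knocked a few centimetres aside while the robot is not near it.
It also fails if it takes over 210 s, if anything falls off the work surface, if the arm or the gripper's body presses on something with over 40 N, if the wrist force passes 120 N, or if a joint passes its speed limit or range.

### The arm

A 6-joint arm with a two-finger parallel gripper is mounted at the origin on the work surface. World frame = base frame: x ahead of the robot, y to its left, z up, the work surface at z = 0. Lengths are in m, angles in rad, forces in N, time in s.
With the tool pointing down it reaches from about 0.275 to 0.725 m from the base axis. Payload 5.6 kg.
Tool frame: the origin (TCP) lies midway between the tips of the shut fingers; the grasp point (between the pads) lies 19 mm behind it; z points along the fingers, y is the line along which they close (so a half turn about z gives the same grasp; the last joint's range is limited). The gripper opens to 85 mm and grips with 20 to 120 N. Pads are 22 mm wide; open, the fingers measure 114 mm over their backs; the gripper's body (76 mm by 85 mm) begins 54 mm behind the grasp point. The pads swing forward as they close: fully open they stand 13 mm farther back than shut.
Start: joints at [1.446, 0.255, 0.108, 0, -1.424, -0.285], TCP at [0.219, 0.504, 0.231] pointing down, gripper open.
Joint ranges: [-2.95, 2.95], [-1.21, 1.97], [-1.09, 1.5], [-2.87, 1.71], [-2.94, -0.07], [-3.05, 3.05]. Speed limits (rad/s): [2.57, 2.57, 3.14, 3.14, 3.14, 3.14].

### API

Orientations are given as a rotation vector (axis times angle).
In Python, from plant import get_state, viewer, order gives the robot as it stands. The module is installed in compiled form; this text tells all that it offers.
- The arm moves only by the shell command python3 -m pendant 'ROWS'. ROWS is a JSON object of lists of equal length, an entry for each row: "delta_pos": the shift along the tool's x, y, z in m, a list of three; "rotation": the turn, a rotation vector about the tool's x, y, z in rad, a list of three; "jaw": the closure, from 0 (fully open) to 1 (shut). In form: {"delta_pos": [[dx, dy, dz], ...], "rotation": [[wx, wy, wz], ...], "jaw": [jaw, ...]}. A call has 1 to 10 rows; each row is the pose to reach, as a shift and turn from the pose commanded when the call began, along the tool's axes at that moment; what a row does not reach only later rows make up. A row lasts 1/12 s, in which the tool goes at most 41.7 mm and 7.16 degrees, less where a joint would pass 70% of its speed; a pose out of reach is approached as far as the arm can. A call with a gripper value outside its range is refused whole. The fingers move at their own pace and stop on an object; the grip force is fixed at half the most. Time passes only in rows, so rows that repeat a pose let the fingers close. It gives the time, the measured TCP pose, the force, the opening and the grip force at its end, in the units of the state.
- get_state(): the state, without advancing time (a new reading comes with each control period).
- viewer.camera(name): name is "side" or "top"; returns a dict with "color" (384x512x3 uint8, red, green, blue), "range_z" (384x512 float32, m along the optical axis (not along the pixel's ray), 0 where there is no reading), "fx", "fy", "cx", "cy" (pixels), "view" (4x4, takes a point from world to camera coordinates). Camera axes: x right, y up, looking along -z (the intrinsics and any distortion apply to the point x, -y, -z); pixel columns grow to the right and rows downward; lengths in m; the calibration is good to about 2 mm. A picture is of the moment at which its call begins.
- order.job_done(): hands the job in; it is judged then, once.
The state is a dict: "t": time; "qpos": joint angles; "joint_velocities": joint speeds; "tau": joint torques, N m; "ee_pos": TCP position; "orientation": TCP orientation; "contact_force": force on the tool from outside, world axes, zero at the start; "wrist_torque": the same for the moment, N m; "grip_width": opening from 0.0 (shut) to 1.0 (fully open); "grip_force": force on a finger pad.
Only numpy, scipy, OpenCV 4.12 (cv2) and the standard library are available. Lean on these libraries where they do the work, as an engineer would, in place of code of your own. Each camera call takes 0.05 s, during which the arm holds its last target. There are 200 camera calls.

## Working session

There is one attempt and no reset: what is moved stays moved. The work goes in short steps, Python scripts to look and compute and a shell command to move; the robot and the scene stay as the last step left them, time stands still between calls to the robot, and variables do not carry over. Pictures are saved under pics/ and viewed, at most 14 in all, crops included, and the job is handed in when it is done.

```bash
mkdir -p pics; ls; python3 - <<'E'
from plant import get_state, viewer
import cv2,numpy as np
s=get_state();print({k:np.round(v,3).tolist() for k,v in s.items()})
for n in("top","side"):
    c=viewer.camera(n);print(n,c["fx"],c["fy"],c["cx"],c["cy"],[k for k in c]);print(np.round(c["view"],4).tolist())
    cv2.imwrite(f"pics/{n}0.png",cv2.resize(c["color"][:,:,::-1],(800,600),interpolation=cv2.INTER_CUBIC))
    np.savez(f"{n}0.npz",**c)
E
```

```text
pics
{'t': 0.0, 'qpos': [1.446, 0.256, 0.107, -0.0, -1.424, -0.285], 'joint_velocities': [0.001, 0.0, -0.002, 0.0, -0.0, -0.002], 'tau': [0.0, -38.663, 23.794, 5.365, -0.006, -0.0], 'ee_pos': [0.219, 0.504, 0.23], 'orientation': [3.074, -0.639, -0.001], 'contact_force': [-1.208, 0.265, -0.164], 'wrist_torque': [0.039, -0.066, 0.0], 'grip_force': 0.0, 'grip_width': 1.0}
top 411.76097749863357 411.76097749863357 260.20488183349835 192.29374820010602 ['color', 'range_z', 'fx', 'fy', 'cx', 'cy', 'view']
[[-0.0486, -0.9988, 0.0005, 0.0438], [0.9783, -0.0475, 0.2017, -0.49], [-0.2014, 0.0103, 0.9794, -1.393], [0.0, 0.0, 0.0, 1.0]]
side 462.9017000831551 462.9017000831551 261.2303598810512 188.30430706871095 ['color', 'range_z', 'fx', 'fy', 'cx', 'cy', 'view']
[[0.8593, -0.5115, 0.0059, -0.3711], [0.3607, 0.614, 0.7021, -0.285], [-0.3627, -0.6012, 0.7121, -1.4337], [0.0, 0.0, 0.0, 1.0]]
```

View pics/top0.png

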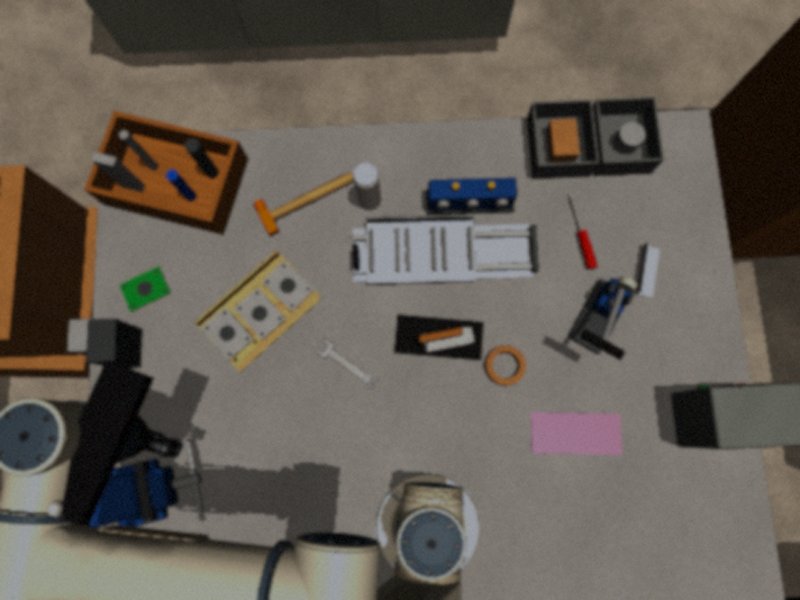

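View pics/side0.png

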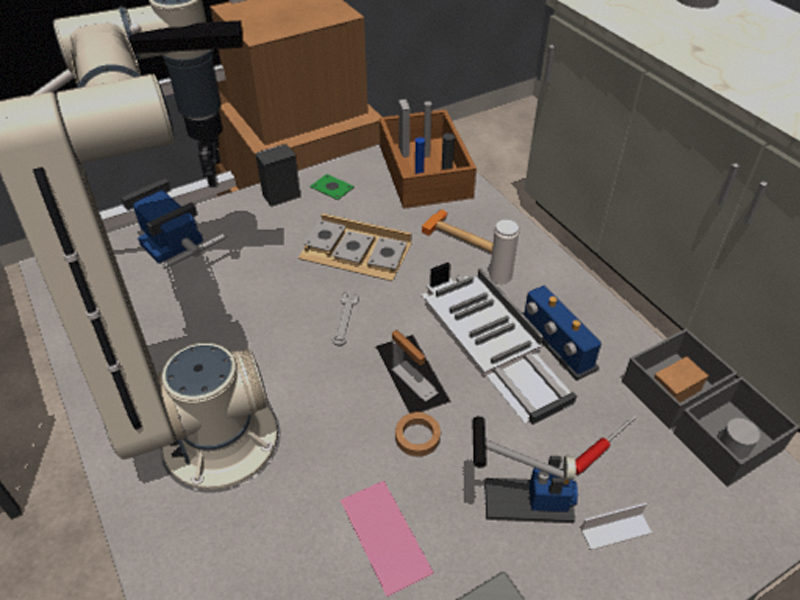

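The top view shows three plates on the tilted yellow rack at about (258,312), the carrier on the rail at (445,250) with its tab at (356,257), and the spatula on the black mat at (440,338). The lever grip is near (603,345). The side view agrees. The look-alikes are the green plate and the pink mat.

```bash
cat > h.py <<'E'
import numpy as np, cv2
from scipy.spatial.transform import Rotation as R
def cloud(c):
    z=c["range_z"].astype(float); v,u=np.mgrid[:z.shape[0],:z.shape[1]]
    p=np.stack([(u-c["cx"])/c["fx"]*z,-(v-c["cy"])/c["fy"]*z,-z],-1)
    V=np.asarray(c["view"]); w=(p-V[:3,3])@V[:3,:3]
    w[z<=0]=np.nan
    return w
def hsv(c): return cv2.cvtColor(np.ascontiguousarray(c["color"]),cv2.COLOR_RGB2HSV).astype(int)
def box(w,x0,x1,y0,y1,z0,z1):
    return (w[...,0]>x0)&(w[...,0]<x1)&(w[...,1]>y0)&(w[...,1]<y1)&(w[...,2]>z0)&(w[...,2]<z1)
def largest(m):
    n,l,s,_=cv2.connectedComponentsWithStats(m.astype(np.uint8));
    return l==1+np.argmax(s[1:,4])
def rect(p):
    (cx,cy),(a,b),t=cv2.minAreaRect(p[:,:2].astype(np.float32)); return np.round([cx,cy,a,b],4).tolist()+[round(t,1)]
E
cat > m1.py <<'E'
from h import *
for n in("top","side"):
    c=dict(np.load(f"{n}0.npz")); w=cloud(c); H=hsv(c); print("==",n)
    t=w[box(w,.2,.9,-.6,.6,-.03,.03)]; print("table z pct",np.round(np.percentile(t[:,2],[5,25,50,75]),4))
    def rep(name,m,lg=True):
        if m.sum()<5: print(name,m.sum());return
        if lg:m=largest(m)
        p=w[m]; print(name,len(p),"mean",np.round(p.mean(0),4),"z",np.round(np.percentile(p[:,2],[2,50,98]),4),"rect",rect(p))
    h,s,v=H[...,0],H[...,1],H[...,2]
    rep("mat",box(w,.2,.6,-.15,.2,-.01,.012)&(v<50))
    rep("handle",box(w,.3,.6,-.15,.2,.085,.12))
    rep("blade",box(w,.3,.6,-.15,.2,-.002,.02)&(v>90)&(s<60)&box(w,.3,.45,-.12,.05,-1,1))
    rep("rack yellow",box(w,.3,.7,.2,.55,0.004,.05)&(h>12)&(h<32)&(s>70))
    m=box(w,.3,.7,.2,.55,0.016,.03)&(s<60)
    m=cv2.morphologyEx(m.astype(np.uint8),cv2.MORPH_CLOSE,np.ones((3,3)))>0
    N,L,S,C=cv2.connectedComponentsWithStats(m.astype(np.uint8))
    for i in range(1,N):
        if S[i,4]>150: rep("plate",L==i)
    rep("fence",box(w,.3,.75,.2,.55,0.028,.045)&(h>12)&(h<32))
    rep("tab",box(w,.45,.65,.1,.25,0.05,.1)&(v<60))
    rep("tabtop",box(w,.45,.65,.1,.25,0.076,.1)&(v<60))
    rep("deck",box(w,.4,.7,-.15,.17,0.015,.034))
    rep("ribs>38",box(w,.4,.65,-.25,.17,0.036,.049),False)
    rep("cfence",box(w,.5,.7,-.2,.17,0.050,.062))
    rep("block",box(w,.6,.8,-.3,.1,0.08,.1))
    rep("grip",box(w,.2,.6,-.6,-.2,0.17,.25)&(v<60))
    rep("can",box(w,.55,.8,.0,.2,0.14,.18))
E
python3 m1.py
```

```text
== top
table z pct [-0.0044 -0.001   0.0015  0.0047]
mat 836 mean [ 0.4151 -0.0397  0.0024] z [-0.0046  0.0026  0.0091] rect [0.4134, -0.0491, 0.1938, 0.0854, 82.3]
handle 145 mean [ 0.4025 -0.0484  0.1011] z [0.0892 0.1017 0.1094] rect [0.4033, -0.049, 0.0159, 0.0947, 8.5]
blade 709 mean [ 0.3353 -0.0294  0.0016] z [-0.0019  0.0014  0.0077] rect [0.3356, -0.0355, 0.1699, 0.0751, 87.5]
rack yellow 439 mean [0.5451 0.3974 0.0184] z [0.0043 0.0167 0.0369] rect [0.5288, 0.391, 0.0741, 0.2455, 40.5]
plate 530 mean [nan nan nan] z [nan nan nan] rect [0.5459, 0.2893, 0.1026, 0.0656, 46.3]
plate 532 mean [nan nan nan] z [nan nan nan] rect [0.4848, 0.3563, 0.1001, 0.0674, 40.2]
plate 557 mean [nan nan nan] z [nan nan nan] rect [0.4424, 0.4297, 0.1013, 0.072, 39.2]
fence 130 mean [0.5467 0.4056 0.0327] z [0.0285 0.0325 0.039 ] rect [0.5465, 0.4054, 0.0092, 0.2411, 40.5]
tab 42 mean [0.5908 0.1308 0.0803] z [0.0555 0.0825 0.0877] rect [0.5936, 0.1304, 0.0081, 0.0437, 86.5]
tabtop 36 mean [0.5935 0.1306 0.0827] z [0.0782 0.0828 0.0879] rect [0.594, 0.1303, 0.0074, 0.0432, 87.9]
deck 2393 mean [
[... 1629 characters left out ...]
36] rect [0.5922, 0.1282, 0.0484, 0.0144, 2.2]
deck 1977 mean [ 0.6046 -0.0242  0.0254] z [0.018  0.0254 0.0331] rect [0.6095, -0.0067, 0.2853, 0.152, 88.9]
ribs>38 409 mean [ 0.6011 -0.0142  0.0408] z [0.0364 0.0405 0.0472] rect [0.581, 0.0, 0.2462, 0.2684, 53.3]
cfence 65 mean [ 0.6811 -0.0472  0.0533] z [0.0502 0.0529 0.0584] rect [0.6812, -0.0436, 0.1518, 0.0091, 89.3]
block 659 mean [ 0.7288 -0.1494  0.0874] z [0.0807 0.0876 0.0941] rect [0.7296, -0.1432, 0.2024, 0.0581, 89.2]
grip 236 mean [ 0.3473 -0.3672  0.201 ] z [0.1917 0.2014 0.2063] rect [0.3506, -0.3637, 0.0889, 0.0183, 55.6]
can 167 mean [0.7447 0.0896 0.1543] z [0.1411 0.156  0.1619] rect [0.7479, 0.0932, 0.054, 0.0515, 41.3]
```

```bash
cat >> h.py <<'E'
def rayplane(c,zp):
    v,u=np.mgrid[:384,:512]; V=np.asarray(c["view"])
    d=np.stack([(u-c["cx"])/c["fx"],-(v-c["cy"])/c["fy"],-np.ones(u.shape)],-1)@V[:3,:3]
    o=-V[:3,3]@V[:3,:3]
    return o+d*((zp-o[2])/d[...,2])[...,None]
def loc(w,o,yaw):
    a=np.radians(yaw); d=w[...,:2]-np.array(o); return np.stack([d[...,0]*np.cos(a)+d[...,1]*np.sin(a),-d[...,0]*np.sin(a)+d[...,1]*np.cos(a)],-1)
E
python3 - <<'E'
from h import *
for n in("top","side"):
    c=dict(np.load(f"{n}0.npz")); w=cloud(c); H=hsv(c); s,v=H[...,1],H[...,2]; print("==",n)
    zb=.0013 if n=="top" else -.001
    g=rayplane(c,.024); O=(.492,.3587); l=loc(g,O,40.8)
    for k in(-1,0,1):
        m=(abs(l[...,0])<.064)&(abs(l[...,1]-.084*k)<.041)&(s<70)
        m=cv2.morphologyEx(m.astype(np.uint8),cv2.MORPH_OPEN,np.ones((3,3)))
        m=largest(m); print("plate",k,m.sum(),"bay frame",rect(l[m]-[0,.084*k]),"world",rect(g[m]))
    # rack fence top & near edge of rack, yellow at z plane
    m=box(w,.3,.7,.2,.55,0.028,.045)&(H[...,0]>12)&(H[...,0]<32)&(s>70)
    p=loc(w,O,40.8)[m]; p=p[(abs(p[:,0]-.07)<.02)]; print("fence top",len(p),np.round(np.percentile(p[:,0],[3,50,97]),4),np.round(np.percentile(p[:,1],[1,99]),4))
    m=box(w,.3,.7,.2,.55,-.01,.027)&(H[...,0]>12)&(H[...,0]<32)&(s>70); p=loc(w,O,40.8)[m]; print("yellow low",np.round(np.percentile(p,[1,99],axis=0),4).tolist())
    # carrier
    O2=(.6115,-.02); lc=loc(w,O2,-1.1)
    m=(abs(lc[...,0])<.055)&(abs(lc[...,1])<.14)&(abs(w[...,2]-.043-zb)<.007)
    hh,e=np.histogram(lc[m][:,1],bins=np.arange(-.15,.15,.004)); print("ribs", [(round(a*1000),int(b)) for a,b in zip(e,hh) if b>6])
    m=(abs(lc[...,0])<.09)&(abs(lc[...,1])<.145)&(abs(w[...,2]-.027-zb)<.006); p=lc[m]; print("deck",np.round(np.percentile(p,[1,99],axis=0),4).tolist())
    m=(abs(lc[...,0]-.072)<.02)&(abs(lc[...,1])<.14)&(w[...,2]-zb>.048)&(w[...,2]<.065); p=lc[m]; print("fence",np.round(np.percentile(p,[2,50,98],axis=0),4).tolist())
    m=box(w,.3,.6,-.15,.2,.09,.12); p=w[m]; u,S,vt=np.linalg.svd(p[:,:2]-p[:,:2].mean(0)); print("handle yaw",np.degrees(np.arctan2(*vt[0][::-1])),rect(p))
E
```

```text
== top
plate -1 559 bay frame [-0.002, -0.0041, 0.1002, 0.0759, 2.0] world [0.5481, 0.2907, 0.1002, 0.0759, 42.8]
plate 0 559 bay frame [-0.0069, 0.0031, 0.0722, 0.1011, 89.0] world [0.4848, 0.3565, 0.1011, 0.0722, 39.8]
plate 1 597 bay frame [0.0087, 0.0037, 0.0759, 0.1009, 89.0] world [0.4413, 0.4308, 0.1009, 0.0759, 39.8]
fence top 130 [0.0683 0.072  0.0755] [-0.1175  0.1174]
yellow low [[-0.0735, -0.1505], [0.1449, 0.1221]]
ribs [(-118, 14), (-114, 28), (-110, 19), (-58, 13), (-54, 31), (-50, 20), (-34, 17), (-30, 29), (-26, 17), (26, 12), (30, 29), (34, 17), (50, 22), (54, 25), (58, 14), (110, 19), (114, 31)]
deck [[-0.0726, -0.1209], [0.0718, 0.14]]
fence [[0.0698, -0.1186], [0.0733, -0.0068], [0.0904, 0.1187]]
handle yaw 98.35591678843201 [0.4033, -0.049, 0.0159, 0.0947, 8.5]
== side
plate -1 345 bay frame [-0.0089, -0.0016, 0.1044, 0.0732, 3.8] world [0.5412, 0.288, 0.1044, 0.0732, 44.6]
plate 0 332 bay frame [-0.013, 0.0035, 0.0747, 0.1015, 88.7] world [0.4799, 0.3528, 0.1015, 0.0747, 39.5]
plate 1 330 bay frame [0.0036, 0.0028, 0.0764, 0.105, 88.8] world [0.4381, 0.4267, 0.105, 0.0764, 39.6]
fence top 60 [0.0616 0.0679 0.074 ] [-0.1187  0.1166]
yellow low [[-0.0773, -0.1506], [0.2088, 0.122]]
ribs [(-122, 9), (-118, 34), (-114, 27), (-110, 10), (-62, 10), (-58, 30), (-54, 24), (-50, 12), (-38, 10), (-34, 29), (-30, 24), (-26, 12), (22, 16), (26, 23), (30, 23), (46, 18), (50, 25), (54, 27), (58, 8), (106, 13), (110, 22), (114, 22), (118, 10)]
deck [[-0.0757, -0.1239], [0.0709, 0.1385]]
fence [[0.0655, -0.1246], [0.0704, -0.0293], [0.0898, 0.1135]]
handle yaw -81.44426277031893 [0.4003, -0.0515, 0.0192, 0.0944, 9.0]
```

```bash
cat > go.py <<'E'
import sys; from h import *; from plant import get_state
# usage: go.py x y z yaw  -> shift/turn in tool axes from the measured pose
s=get_state(); Rm=R.from_rotvec(s["orientation"]); x,y,z,a=map(float,sys.argv[1:5])
M=Rm.as_matrix(); yaw=np.degrees(np.arctan2(M[1,0],M[0,0])); c,t=np.cos(np.radians(a)),np.sin(np.radians(a))
T=np.array([[c,t,0],[t,-c,0],[0,0,-1.]])
d=M.T@(np.array([x,y,z])-s["ee_pos"]); r=(Rm.inv()*R.from_matrix(T)).as_rotvec()
print("t",round(float(s["t"]),2),"at",np.round(s["ee_pos"],4),"yaw",round(yaw,2),"tilt",round(float(np.degrees(np.arccos(-M[2,2]))),2),"q",np.round(s["qpos"],2),"F",np.round(s["contact_force"],1),"w",round(float(s["grip_width"]),3),"gf",round(float(s["grip_force"]),1))
print("delta",np.round(d,4).tolist(),"rot",np.round(r,4).tolist())
E
python3 go.py .4015 -.050 .2 -81.5
```

```text
t 0.1 at [0.2189 0.504  0.2305] yaw -23.48 tilt 0.1 q [ 1.45  0.26  0.11 -0.   -1.42 -0.28] F [-0.4 -0.5 -0.2] w 1.0 gf 0.0
delta [0.3882, 0.4353, 0.0313] rot [0.0016, -0.001, 1.0126]
```

```bash
python3 -m pendant '{"delta_pos":[[0.388,0.435,0.03],[0.388,0.435,0.03],[0.388,0.435,0.03],[0.388,0.435,0.03],[0.388,0.435,0.03],[0.388,0.435,0.03],[0.388,0.435,0.03],[0.388,0.435,0.03],[0.388,0.435,0.03],[0.388,0.435,0.03]],"rotation":[[0,0,1.012],[0,0,1.012],[0,0,1.012],[0,0,1.012],[0,0,1.012],[0,0,1.012],[0,0,1.012],[0,0,1.012],[0,0,1.012],[0,0,1.012]],"jaw":[0,0,0,0,0,0,0,0,0,0]}'; python3 go.py .4015 -.050 .2 -81.5
```

```text
t: 0.93
ee_pos: [0.3491, 0.1073, 0.2098]
orientation: [-2.38, 2.05, 0.0]
contact_force: [1.8, -0.5, 0.0]
grip_width: 0.999
grip_force: 0.0
t 0.93 at [0.3491 0.1073 0.2098] yaw -81.48 tilt 0.03 q [ 0.73 -0.11 -0.35 -0.   -1.33 -0.59] F [ 1.8 -0.5  0. ] w 0.999 gf 0.0
delta [0.1633, -0.0285, 0.0097] rot [-0.0002, 0.0004, 0.0003]
```

```bash
python3 -m pendant '{"delta_pos":[[0.163,-0.028,0.01],[0.163,-0.028,0.01],[0.163,-0.028,0.01],[0.163,-0.028,0.01],[0.163,-0.028,0.01],[0.163,-0.028,0.01],[0.163,-0.028,0.01]],"rotation":[[0,0,0],[0,0,0],[0,0,0],[0,0,0],[0,0,0],[0,0,0],[0,0,0]],"jaw":[0,0,0,0,0,0,0]}'; python3 go.py .4015 -.050 .07 -81.5
```

```text
t: 1.52
ee_pos: [0.401, -0.0479, 0.1995]
orientation: [2.379, -2.051, -0.001]
contact_force: [-0.8, -0.1, -0.6]
grip_width: 1.003
grip_force: 0.0
t 1.52 at [ 0.401  -0.0479  0.1995] yaw -81.54 tilt 0.06 q [ 0.27 -0.02 -0.29 -0.   -1.3  -0.13] F [-0.8 -0.1 -0.6] w 1.003 gf 0.0
delta [0.0022, -0.0003, 0.1295] rot [0.0009, 0.0003, -0.0008]
```

```bash
python3 - <<'E'
from h import *; from plant import viewer
c=viewer.camera("side"); w=cloud(c); H=hsv(c)
m=box(w,.3,.55,-.15,.15,.085,.12)&(H[...,1]>90)&(H[...,0]<25); p=w[m]; print(m.sum(),rect(p),p[:,2].max())
cv2.imwrite("pics/s1.png",cv2.resize(c["color"][120:290,160:360,::-1],(800,680))[:600])
E
python3 -m pendant '{"delta_pos":[[0.001,0,0.04],[0.001,0,0.08],[0.001,0,0.115],[0.001,0,0.129],[0.001,0,0.129],[0.001,0,0.129]],"rotation":[[0,0,0],[0,0,0],[0,0,0],[0,0,0],[0,0,0],[0,0,0]],"jaw":[0,0,0,0,0,0]}'
```

```text
161 [0.4004, -0.0523, 0.0184, 0.0943, 8.0] 0.10524143248608654
t: 2.07
ee_pos: [0.4015, -0.0477, 0.0712]
orientation: [2.383, -2.045, -0.0]
contact_force: [0.1, 0.6, 0.6]
grip_width: 1.002
grip_force: 0.0
```

View pics/s1.png

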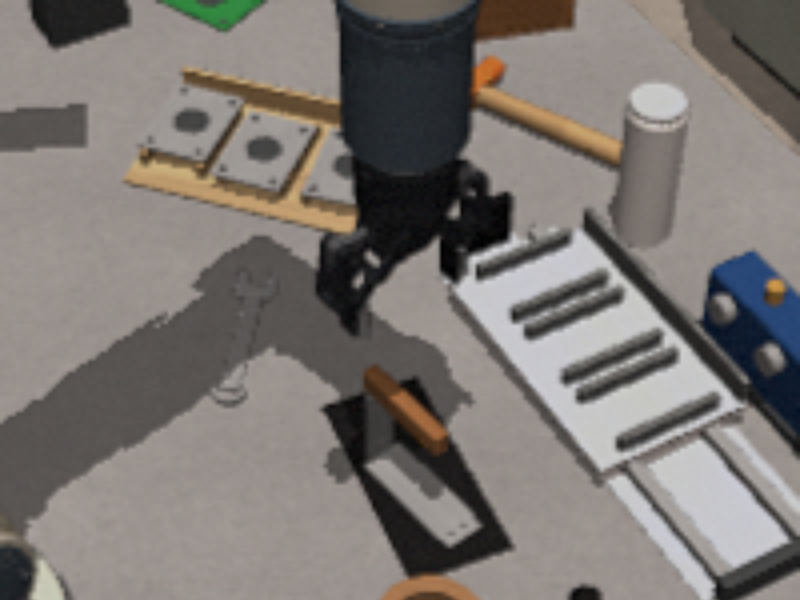

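The crop shows the open gripper directly above the spatula handle at (405,410), which hasn't moved. Next I close the jaws and lift.

```bash
python3 -m pendant '{"delta_pos":[[0,0,0],[0,0,0],[0,0,0],[0,0,0],[0,0,0],[0,0,0],[0,0,0],[0,0,0]],"rotation":[[0,0,0],[0,0,0],[0,0,0],[0,0,0],[0,0,0],[0,0,0],[0,0,0],[0,0,0]],"jaw":[1,1,1,1,1,1,1,1]}'; python3 -m pendant '{"delta_pos":[[0,0,-0.01],[0,0,-0.03],[0,0,-0.06],[0,0,-0.09],[0,0,-0.12],[0,0,-0.12],[0,0,-0.12],[0,0,-0.12]],"rotation":[[0,0,0],[0,0,0],[0,0,0],[0,0,0],[0,0,0],[0,0,0],[0,0,0],[0,0,0]],"jaw":[1,1,1,1,1,1,1,1]}'; python3 - <<'E'
from h import *; from plant import viewer,get_state
s=get_state(); print(s["ee_pos"],s["grip_width"],s["grip_force"])
for n in ("side","top"):
    c=viewer.camera(n); w=cloud(c); H=hsv(c)
    m=box(w,.3,.55,-.15,.15,.15,.24)&(H[...,1]>90)&(H[...,0]<25); p=w[m]; print(n,m.sum(),rect(p) if m.sum()>4 else 0, np.round(np.percentile(p[:,2],[2,50,98]),4) if len(p) else 0)
    m=box(w,.3,.55,-.18,.15,.09,.14)&(H[...,1]<60)&(H[...,2]>70); p=w[m]; print(m.sum(),rect(p),"z",np.round(np.percentile(p[:,2],[2,50,98]),4))
    A=np.c_[p[:,:2]-p[:,:2].mean(0),np.ones(len(p))]; print("plane",np.linalg.lstsq(A,p[:,2],rcond=None)[0])
    cv2.imwrite(f"pics/g_{n}.png",cv2.resize(c["color"][150:280,200:360,::-1] if n=="top" else c["color"][100:290,150:380,::-1],(740,600)))
E
```

```text
t: 2.73
ee_pos: [0.4021, -0.0486, 0.0713]
orientation: [-2.38, 2.049, -0.001]
contact_force: [0.3, -0.1, 2.8]
grip_width: 0.177
grip_force: 59.8
t: 3.4
ee_pos: [0.4002, -0.0487, 0.1893]
orientation: [2.379, -2.049, -0.004]
contact_force: [-0.2, -0.8, -4.1]
grip_width: 0.181
grip_force: 59.1
[ 0.40018906 -0.04865242  0.18934513] 0.18065340549469183 59.067036509513855
side 109 [0.3987, -0.0546, 0.023, 0.0881, 5.1] [0.2005 0.2162 0.2343]
347 [0.4024, -0.0725, 0.0415, 0.1143, 7.8] z [0.116  0.1211 0.1261]
plane [0.0113784  0.00678431 0.12114264]
top 18 [0.3907, -0.0145, 0.0056, 0.0201, 14.1] [0.1992 0.2195 0.224 ]
103 [0.3968, -0.0783, 0.0285, 0.1042, 15.3] z [0.116  0.1235 0.1272]
plane [-0.08639766 -0.01823701  0.12297753]
```

View pics/g_side.png

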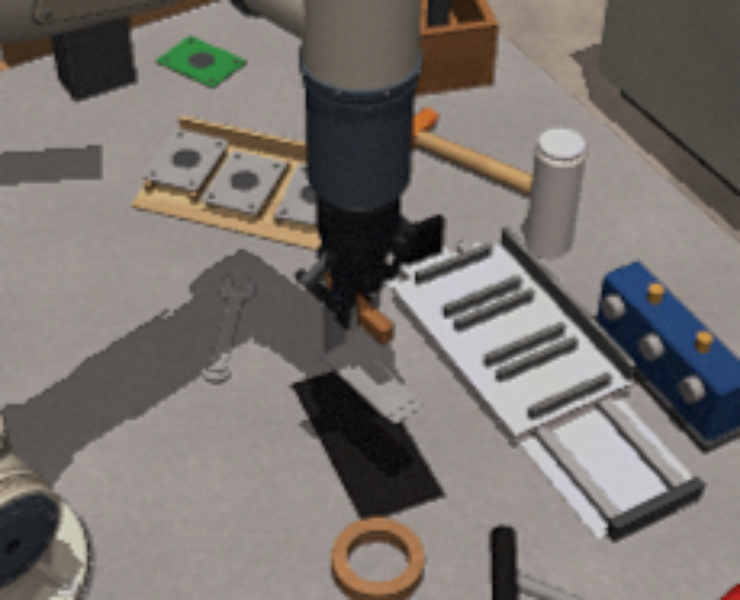

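The spatula is gripped at (375,315) and the blade is level: plane fit within 0.01, top at about 0.122 m, so the origin sits 0.070 m below the TCP. Next I move to the pre-insert pose in front of the middle rack bay.

```bash
python3 go.py .3643 .2512 .15 40.8; python3 go.py .3643 .2512 .15 -20.4
```

```text
t 3.5 at [ 0.4001 -0.0489  0.189 ] yaw -81.48 tilt 0.23 q [ 0.27 -0.02 -0.32 -0.   -1.28 -0.12] F [-0.2 -0.  -3. ] w 0.179 gf 59.1
delta [-0.302, -0.0092, 0.0391] rot [0.0021, 0.0045, -2.1342]
t 3.5 at [ 0.4001 -0.0489  0.189 ] yaw -81.48 tilt 0.23 q [ 0.27 -0.02 -0.32 -0.   -1.28 -0.12] F [-0.2 -0.  -3. ] w 0.179 gf 59.1
delta [-0.302, -0.0092, 0.0391] rot [0.0035, 0.0024, -1.066]
```

```bash
python3 -m pendant '{"delta_pos":[[-0.03,-0.001,0.004],[-0.06,-0.002,0.008],[-0.09,-0.003,0.012],[-0.12,-0.004,0.016],[-0.15,-0.005,0.02],[-0.18,-0.006,0.024],[-0.21,-0.007,0.028],[-0.24,-0.008,0.032],[-0.27,-0.009,0.036],[-0.302,-0.009,0.039]],"rotation":[[0,0,-0.12],[0,0,-0.24],[0,0,-0.36],[0,0,-0.48],[0,0,-0.6],[0,0,-0.72],[0,0,-0.84],[0,0,-0.96],[0,0,-1.08],[0,0,-1.2]],"jaw":[1,1,1,1,1,1,1,1,1,1]}'; python3 go.py .3643 .2512 .08 40.8
```

```text
t: 4.33
ee_pos: [0.3644, 0.2518, 0.1501]
orientation: [3.12, -0.338, -0.003]
contact_force: [0.6, 0.1, -2.6]
grip_width: 0.176
grip_force: 59.0
t 4.33 at [0.3644 0.2518 0.1501] yaw -12.37 tilt 0.2 q [ 0.96  0.09 -0.31 -0.   -1.18  0.39] F [ 0.6  0.1 -2.6] w 0.176 gf 59.0
delta [0.0002, 0.0003, 0.0701] rot [0.0021, 0.0028, -0.928]
```

Good tracking. Now I rotate the rest of the way, descend, and check blade against rack.

```bash
python3 -m pendant '{"delta_pos":[[0,0,0],[0,0,0.0],[0,0,0.0],[0,0,0.0],[0,0,0.0],[0,0,0.01],[0,0,0.03],[0,0,0.05],[0,0,0.07],[0,0,0.07]],"rotation":[[0,0,-0.12],[0,0,-0.24],[0,0,-0.36],[0,0,-0.48],[0,0,-0.6],[0,0,-0.72],[0,0,-0.84],[0,0,-0.928],[0,0,-0.928],[0,0,-0.928]],"jaw":[1,1,1,1,1,1,1,1,1,1]}'; python3 go.py .4642 .3374 .08 40.8; python3 - <<'E'
from h import *; from plant import viewer,get_state
s=get_state(); T=s["ee_pos"]
for n in ("side","top"):
    c=viewer.camera(n); w=cloud(c); H=hsv(c); l=loc(w,T[:2],40.8)
    m=(l[...,0]>-.05)&(l[...,0]<.11)&(abs(l[...,1])<.03)&(w[...,2]>.006)&(w[...,2]<.022)&(H[...,1]<60)&(H[...,2]>60)
    p=l[m]; print(n,m.sum(),rect(p) if len(p)>3 else 0,"z",np.round(np.percentile(w[m][:,2],[2,50,98]),4) if len(p) else 0)
    cv2.imwrite(f"pics/i_{n}.png",cv2.resize(c["color"][120:260,80:280,::-1],(800,560)))
E
```

```text
t: 5.17
ee_pos: [0.3626, 0.2482, 0.0771]
orientation: [2.944, 1.083, -0.015]
contact_force: [0.2, -1.2, -4.4]
grip_width: 0.179
grip_force: 59.4
t 5.17 at [0.3626 0.2482 0.0771] yaw 40.4 tilt 0.61 q [ 0.96  0.16 -0.43 -0.   -0.99  1.32] F [ 0.2 -1.2 -4.4] w 0.179 gf 59.4
delta [0.1351, -0.0021, -0.0044] rot [0.0009, 0.0106, -0.0071]
side 151 [0.0333, -0.0003, 0.1528, 0.0412, 0.7] z [0.0062 0.0099 0.0202]
top 55 [-0.0196, -0.0013, 0.0554, 0.0481, 7.2] z [0.0062 0.0134 0.0196]
```

View pics/i_side.png

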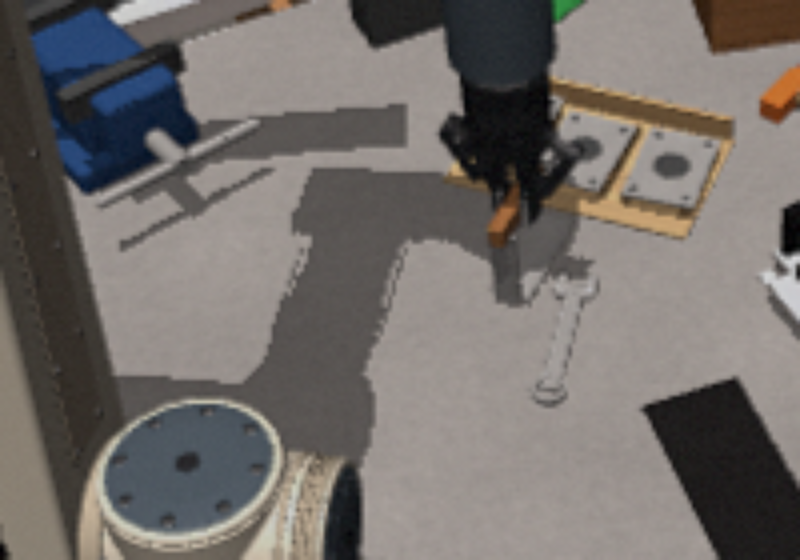

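The side crop shows the blade held in front of the rack's middle bay at (505,260), with the wrench clear. I let it settle and check the steady offset.

```bash
python3 -m pendant '{"delta_pos":[[0,0,0],[0,0,0],[0,0,0]],"rotation":[[0,0,0],[0,0,0],[0,0,0]],"jaw":[1,1,1]}'; python3 go.py .4642 .3374 .08 40.8
```

```text
t: 5.52
ee_pos: [0.3661, 0.2518, 0.0829]
orientation: [-2.947, -1.086, -0.003]
contact_force: [0.3, 0.4, -3.2]
grip_width: 0.177
grip_force: 59.4
t 5.52 at [0.3661 0.2518 0.0829] yaw 40.46 tilt 0.12 q [ 0.96  0.15 -0.42  0.   -0.99  1.32] F [ 0.3  0.4 -3.2] w 0.177 gf 59.4
delta [0.1302, -0.0014, 0.0032] rot [-0.0003, -0.0021, -0.006]
```

```bash
python3 -m pendant '{"delta_pos":[[0.005,0,0.001],[0.018,-0.001,0.002],[0.034,-0.001,0.002],[0.05,-0.001,0.002],[0.066,-0.001,0.002],[0.082,-0.001,0.002],[0.098,-0.001,0.002],[0.113,-0.001,0.002],[0.125,-0.001,0.002],[0.13,-0.001,0.002]],"rotation":[[0,0,-0.005],[0,0,-0.005],[0,0,-0.005],[0,0,-0.005],[0,0,-0.005],[0,0,-0.005],[0,0,-0.005],[0,0,-0.005],[0,0,-0.005],[0,0,-0.005]],"jaw":[1,1,1,1,1,1,1,1,1,1]}';python3 -m pendant '{"delta_pos":[[0,0,0],[0,0,0],[0,0,0]],"rotation":[[0,0,0],[0,0,0],[0,0,0]],"jaw":[1,1,1]}'; python3 go.py .4642 .3374 .08 40.8
```

```text
t: 6.35
ee_pos: [0.4653, 0.3376, 0.0798]
orientation: [-2.945, -1.094, -0.002]
contact_force: [-0.4, 0.5, -5.1]
grip_width: 0.178
grip_force: 59.5
t: 6.6
ee_pos: [0.4632, 0.3359, 0.0798]
orientation: [2.945, 1.094, -0.001]
contact_force: [-0.1, -0.8, -3.8]
grip_width: 0.177
grip_force: 59.5
t 6.6 at [0.4632 0.3359 0.0798] yaw 40.75 tilt 0.04 q [ 0.9   0.39 -0.1  -0.   -1.08  1.38] F [-0.1 -0.8 -3.8] w 0.177 gf 59.5
delta [0.0017, -0.0005, -0.0002] rot [-0.0001, 0.0006, -0.0009]
```

```bash
python3 -m pendant '{"delta_pos":[[0,0,-0.003],[0,0,-0.006],[0,0,-0.009],[0,0,-0.013],[0,0,-0.018],[0,0,-0.026],[0,0,-0.038],[0,0,-0.05],[0,0,-0.06],[0,0,-0.065]],"rotation":[[0,0,0],[0,0,0],[0,0,0],[0,0,0],[0,0,0],[0,0,0],[0,0,0],[0,0,0],[0,0,0],[0,0,0]],"jaw":[1,1,1,1,1,1,1,1,1,1]}';python3 -m pendant '{"delta_pos":[[0,0,-0.015],[0,0,-0.025],[0,0,-0.025]],"rotation":[[0,0,0],[0,0,0],[0,0,0]],"jaw":[1,1,1]}'; python3 go.py .5865 -.0206 .17 -1.1;  python3 - <<'E'
from h import *; from plant import viewer,get_state
s=get_state(); T=s["ee_pos"]
for n in ("side","top"):
    c=viewer.camera(n); w=cloud(c); H=hsv(c); l=loc(w,T[:2],40.8)
    m=(l[...,0]>-.07)&(l[...,0]<.12)&(abs(l[...,1])<.06)&(w[...,2]>.09)&(w[...,2]<.122)&(H[...,1]<60)&(H[...,2]>60)
    p=l[m]; print(n,m.sum(),rect(p) if len(p)>3 else 0,"z",np.round(np.percentile(w[m][:,2],[2,50,98]),4) if len(p) else 0)
    cv2.imwrite(f"pics/l_{n}.png",cv2.resize(c["color"][120:260,80:280,::-1],(800,560)))
E
```

```text
t: 7.43
ee_pos: [0.4645, 0.3369, 0.147]
orientation: [-2.944, -1.094, -0.004]
contact_force: [0.2, 0.3, -4.1]
grip_width: 0.177
grip_force: 59.4
t: 7.68
ee_pos: [0.465, 0.3372, 0.1726]
orientation: [-2.943, -1.094, -0.007]
contact_force: [0.8, -0.1, -3.2]
grip_width: 0.181
grip_force: 59.6
t 7.68 at [0.465  0.3372 0.1726] yaw 40.76 tilt 0.28 q [ 0.9   0.32  0.05  0.   -1.29  1.38] F [ 0.8 -0.1 -3.2] w 0.181 gf 59.6
delta [-0.1416, 0.3504, 0.002] rot [-0.0016, -0.0047, 0.7307]
side 234 [0.0219, 0.0012, 0.0739, 0.1274, 87.4] z [0.101  0.1086 0.1184]
top 164 [-0.0043, 0.0033, 0.0705, 0.0487, 87.8] z [0.1033 0.1089 0.1143]
```

View pics/l_side.png

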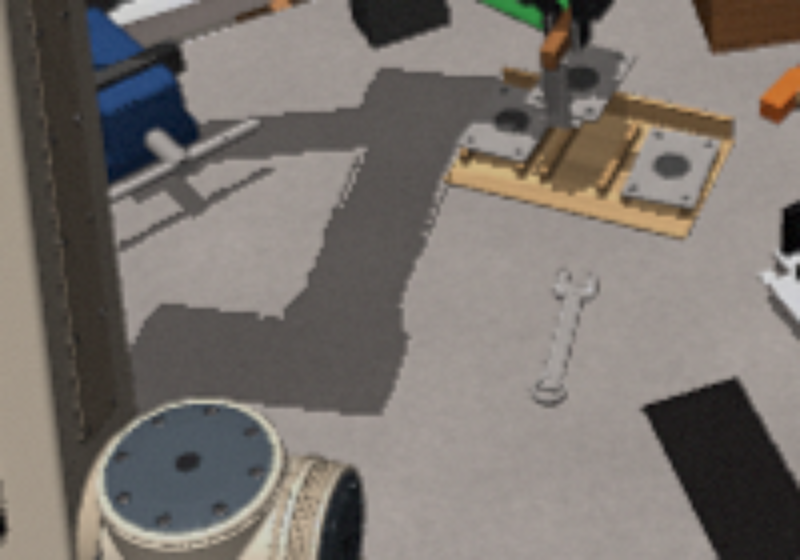

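The crop shows the middle plate lying flat on the spatula at (585,80), with its rack bay empty. Now a smooth carry to the middle carrier bay.

```bash
python3 -m pendant '{"delta_pos":[[-0.0006,0.0014,0],[-0.002,0.005,0],[-0.004,0.0105,0],[-0.008,0.0195,0],[-0.0125,0.0315,0],[-0.019,0.0475,0],[-0.026,0.065,0],[-0.0335,0.0825,0],[-0.0405,0.1,0],[-0.0475,0.1175,0]],"rotation":[[0,0,0.003],[0,0,0.01],[0,0,0.022],[0,0,0.04],[0,0,0.066],[0,0,0.099],[0,0,0.135],[0,0,0.172],[0,0,0.208],[0,0,0.245]],"jaw":[1,1,1,1,1,1,1,1,1,1]}'; python3 go.py .5865 -.0206 .17 -1.1
```

```text
t: 8.62
ee_pos: [0.5048, 0.2142, 0.1699]
orientation: [3.058, 0.72, -0.0]
contact_force: [-0.2, 0.0, -4.5]
grip_width: 0.178
grip_force: 59.4
t 8.62 at [0.5048 0.2142 0.1699] yaw 26.49 tilt 0.01 q [ 0.69  0.28 -0.02  0.   -1.27  1.35] F [-0.2  0.  -4.5] w 0.178 gf 59.4
delta [-0.0316, 0.2466, -0.0] rot [0.0002, 0.0001, 0.4816]
```

```bash
python3 -m pendant '{"delta_pos":[[-0.0022,0.0173,0],[-0.0044,0.0345,0],[-0.0066,0.0518,0],[-0.0088,0.069,0],[-0.011,0.086,0],[-0.0133,0.1036,0],[-0.0155,0.1208,0],[-0.0177,0.138,0],[-0.02,0.1554,0],[-0.0221,0.1726,0]],"rotation":[[0,0,0.034],[0,0,0.067],[0,0,0.101],[0,0,0.135],[0,0,0.168],[0,0,0.202],[0,0,0.236],[0,0,0.27],[0,0,0.303],[0,0,0.337]],"jaw":[1,1,1,1,1,1,1,1,1,1]}'; python3 go.py .5865 -.0206 .17 -1.1
```

```text
t: 9.45
ee_pos: [0.5623, 0.0501, 0.1699]
orientation: [3.135, 0.197, -0.0]
contact_force: [0.5, 1.3, -3.7]
grip_width: 0.171
grip_force: 59.4
t 9.45 at [0.5623 0.0501 0.1699] yaw 7.18 tilt 0.02 q [ 0.37  0.31  0.02  0.   -1.29  1.33] F [ 0.5  1.3 -3.7] w 0.171 gf 59.4
delta [0.0152, 0.0731, -0.0001] rot [0.0003, 0.0002, 0.1445]
```

```bash
python3 -m pendant '{"delta_pos":[[0.0035,0.017,0],[0.007,0.033,0],[0.0095,0.046,0],[0.0115,0.055,0],[0.013,0.062,0],[0.014,0.067,0],[0.0148,0.0705,0],[0.015,0.072,0],[0.015,0.072,0],[0.015,0.072,0]],"rotation":[[0,0,0.034],[0,0,0.065],[0,0,0.09],[0,0,0.109],[0,0,0.123],[0,0,0.132],[0,0,0.139],[0,0,0.143],[0,0,0.144],[0,0,0.144]],"jaw":[1,1,1,1,1,1,1,1,1,1]}'; python3 go.py .5865 -.0206 .105 -1.1; cat > look.py <<'E'
from h import *; from plant import viewer,get_state
import sys
# plates above the carrier, in the frame of bay_b (0.6115,-0.021,yaw -1.1); both views, ray-plane at given height
zp=float(sys.argv[1]); tag=sys.argv[2]
for n in ("side","top"):
    c=viewer.camera(n); w=cloud(c); H=hsv(c); l=loc(w,(.6115,-.021),-1.1)
    m=(abs(l[...,0])<.09)&(abs(l[...,1])<.2)&(abs(w[...,2]-zp)<.008)&(H[...,1]<60)&(H[...,2]>60)
    N,L,S,C=cv2.connectedComponentsWithStats(m.astype(np.uint8))
    for i in range(1,N):
        if S[i,4]>60: p=l[L==i]; print(n,S[i,4],rect(p),"z",np.round(np.median(w[L==i][:,2]),4))
    cv2.imwrite(f"pics/{tag}_{n}.png",cv2.resize(c["color"][120:260,210:390,::-1] if n=="top" else c["color"][140:290,240:420,::-1],(720,560)))
E
python3 look.py .104 p1
```

```text
t: 10.28
ee_pos: [0.5865, -0.0168, 0.1699]
orientation: [-3.141, 0.022, -0.0]
contact_force: [0.6, 1.0, -4.0]
grip_width: 0.174
grip_force: 59.4
t 10.28 at [ 0.5865 -0.0168  0.1699] yaw -0.82 tilt 0.01 q [ 0.24  0.35  0.09 -0.   -1.31  1.32] F [ 0.6  1.  -4. ] w 0.174 gf 59.4
delta [0.0001, 0.0038, 0.0649] rot [-0.0002, -0.0, 0.0049]
side 398 [-0.0046, 0.0035, 0.0744, 0.1188, 88.6] z 0.1057
top 62 [-0.0283, -0.0197, 0.0172, 0.0555, 88.1] z 0.1074
top 84 [-0.03, 0.0264, 0.0274, 0.0491, 88.3] z 0.1077
```

View pics/p1_side.png

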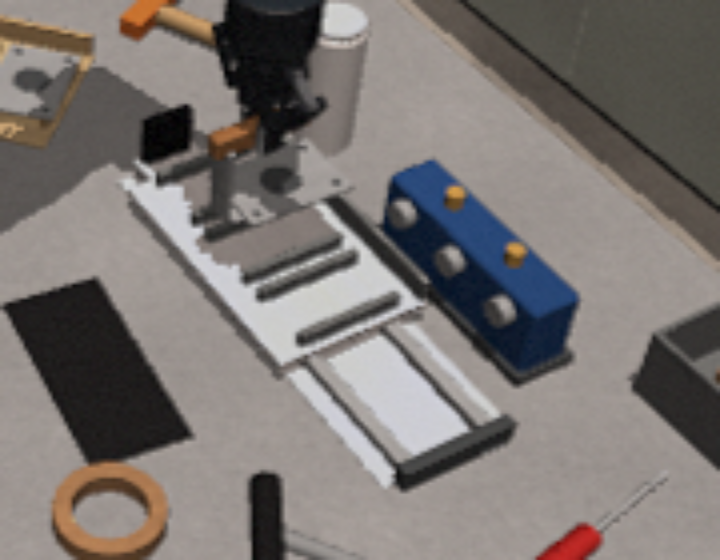

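The crop shows the plate centred over the middle bay on the blade at (280,180). Lowering it between the ribs.

```bash
python3 -m pendant '{"delta_pos":[[0,0.002,0.004],[0,0.004,0.012],[0,0.005,0.022],[0,0.005,0.032],[0,0.005,0.041],[0,0.005,0.048],[0,0.005,0.053],[0,0.005,0.057],[0,0.005,0.06],[0,0.005,0.0625]],"rotation":[[0,0,0.002],[0,0,0.004],[0,0,0.005],[0,0,0.005],[0,0,0.005],[0,0,0.005],[0,0,0.005],[0,0,0.005],[0,0,0.005],[0,0,0.005]],"jaw":[1,1,1,1,1,1,1,1,1,1]}'; python3 -m pendant '{"delta_pos":[[0,0,0.002],[0,0,0.004],[0,0,0.005],[0,0,0.005],[0,0,0.005]],"rotation":[[0,0,0],[0,0,0],[0,0,0],[0,0,0],[0,0,0]],"jaw":[1,1,1,1,1]}'; python3 go.py .45 -.021 .1025 -1.1;python3 look.py .047 p2
```

```text
t: 11.22
ee_pos: [0.5867, -0.0222, 0.1073]
orientation: [3.141, -0.031, 0.001]
contact_force: [-0.3, -0.3, -2.5]
grip_width: 0.177
grip_force: 59.5
t: 11.63
ee_pos: [0.5866, -0.0222, 0.1025]
orientation: [3.141, -0.031, 0.001]
contact_force: [0.7, 0.1, -3.1]
grip_width: 0.177
grip_force: 59.5
t 11.63 at [ 0.5866 -0.0222  0.1025] yaw -1.13 tilt 0.02 q [ 0.23  0.4  -0.03  0.   -1.15  1.32] F [ 0.7  0.1 -3.1] w 0.177 gf 59.5
delta [-0.1366, 0.0015, -0.0] rot [0.0, -0.0003, -0.0005]
side 360 [-0.0043, -0.0013, 0.0766, 0.1168, 88.3] z 0.0452
top 62 [0.0004, -0.111, 0.008, 0.099, 87.5] z 0.0437
top 81 [-0.0295, 0.0223, 0.0286, 0.0397, 88.3] z 0.0468
```

Released on the ribs (z ≈ 0.046). Now I withdraw straight along −x and raise.

```bash
python3 -m pendant '{"delta_pos":[[-0.003,0,0],[-0.01,0,0],[-0.024,0,0],[-0.042,0,0],[-0.06,0,0],[-0.078,0,0],[-0.096,0,0],[-0.114,0,0],[-0.132,0,0],[-0.142,0,0]],"rotation":[[0,0,0],[0,0,0],[0,0,0],[0,0,0],[0,0,0],[0,0,0],[0,0,0],[0,0,0],[0,0,0],[0,0,0]],"jaw":[1,1,1,1,1,1,1,1,1,1]}'; python3 -m pendant '{"delta_pos":[[0,0,-0.01],[0,0,-0.03],[0,0,-0.04]],"rotation":[[0,0,0],[0,0,0],[0,0,0]],"jaw":[1,1,1]}'; python3 look.py .047 p3; python3 go.py .4 .2 .14 40
```

```text
t: 12.57
ee_pos: [0.442, -0.0196, 0.1024]
orientation: [-3.141, 0.031, 0.001]
contact_force: [0.2, -0.6, -3.0]
grip_width: 0.179
grip_force: 59.5
t: 12.82
ee_pos: [0.445, -0.0195, 0.1444]
orientation: [3.141, -0.03, 0.004]
contact_force: [1.0, 0.9, -2.1]
grip_width: 0.181
grip_force: 59.6
side 450 [0.0004, -0.0016, 0.0785, 0.1077, 87.7] z 0.0453
top 92 [0.0465, 0.0101, 0.0362, 0.0816, 31.3] z 0.0487
t 12.92 at [ 0.4458 -0.0192  0.1444] yaw -1.11 tilt 0.29 q [ 0.31  0.09 -0.32  0.   -1.15  1.24] F [ 1.1  0.4 -3. ] w 0.177 gf 59.7
delta [-0.0501, -0.2183, 0.0044] rot [0.0009, -0.0051, -0.7176]
```

View pics/p3_side.png

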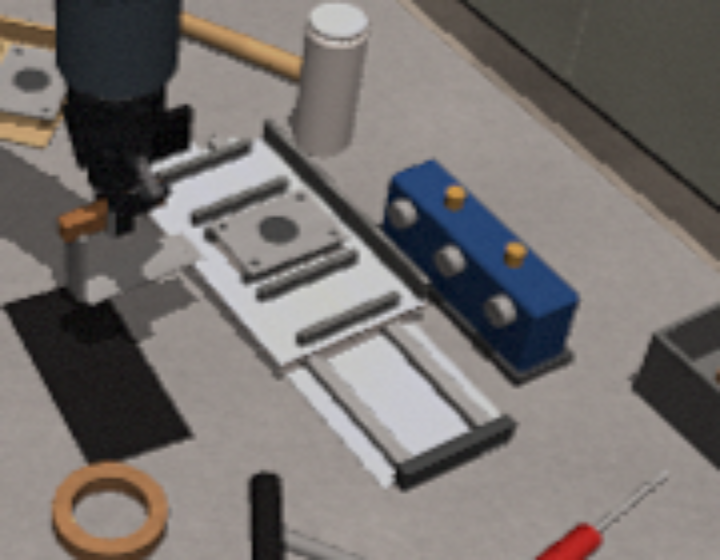

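The plate lies squarely in the middle bay at (278,232), with the blade fully out and at (95,290). Next is the −y rack plate.

```bash
python3 go.py .4399 .1964 .15 42; python3 - <<'E'
from h import *
for n in("top","side"):
    c=dict(np.load(n+"0.npz")); w=cloud(c); H=hsv(c); l=loc(w,(.4399,.1964),42)
    m=(H[...,1]<25)&(H[...,2]>110)&box(w,.28,.45,.08,.24,-.02,.03)
    m=largest(cv2.dilate(m.astype(np.uint8),np.ones((3,3)))>0)&m
    p=w[m];print(n,m.sum(),rect(p),np.round(np.nanpercentile(p[:,2],[5,50,95]),4),"spat frame x range for y<.03",np.round([l[m].min(0),l[m].max(0)],4).tolist())
    q=l[m]; k=abs(q[:,1])<.024; print(k.sum(), np.round(q[k].max(0),4) if k.any() else '')
E
```

```text
t 12.92 at [ 0.4458 -0.0192  0.1444] yaw -1.11 tilt 0.29 q [ 0.31  0.09 -0.32  0.   -1.15  1.24] F [ 1.1  0.4 -3. ] w 0.177 gf 59.7
delta [-0.0101, -0.2154, -0.0054] rot [0.001, -0.0051, -0.7525]
top 1445 [0.3649, 0.1599, 0.1598, 0.1697, 90.0] [-0.0049  0.001   0.0094] spat frame x range for y<.03 [[-0.1916, -0.091], [0.0329, 0.1357]]
496 [0.0314 0.0239]
side 1518 [0.365, 0.16, 0.1699, 0.1599, 0.0] [-0.0066 -0.0014  0.0057] spat frame x range for y<.03 [[-0.1936, -0.0888], [0.0295, 0.1366]]
511 [0.0295 0.024 ]
```

```bash
python3 - <<'E'
from h import *
c=dict(np.load("top0.npz")); g=rayplane(c,.006)
for u,v in((206,219),(208,221),(214,228),(237,244)): print(np.round(g[v,u],4),np.round(loc(g[v,u],(.4399,.1964),42),4))
E
python3 -m pendant '{"delta_pos":[[-0.001,-0.022,0],[-0.002,-0.044,0],[-0.003,-0.065,0],[-0.004,-0.086,0],[-0.005,-0.108,0],[-0.006,-0.13,0],[-0.007,-0.151,0],[-0.008,-0.172,0],[-0.009,-0.194,-0.003],[-0.01,-0.215,-0.005]],"rotation":[[0,0,-0.08],[0,0,-0.16],[0,0,-0.24],[0,0,-0.32],[0,0,-0.4],[0,0,-0.48],[0,0,-0.56],[0,0,-0.64],[0,0,-0.7],[0,0,-0.752]],"jaw":[1,1,1,1,1,1,1,1,1,1]}'; python3 -m pendant '{"delta_pos":[[0,0,0],[0,0,0]],"rotation":[[0,0,0],[0,0,0]],"jaw":[1,1]}'; python3 go.py .4399 .1964 .08 42
```

```text
[0.4129 0.2172 0.006 ] [-0.0061  0.0335]
[0.4054 0.2103 0.006 ] [-0.0164  0.0334]
[0.3793 0.1896 0.006 ] [-0.0496  0.0354]
[0.3189 0.1101 0.006 ] [-0.1477  0.0169]
t: 13.75
ee_pos: [0.438, 0.1966, 0.1463]
orientation: [2.931, 1.129, -0.002]
contact_force: [-0.3, 1.3, -3.2]
grip_width: 0.175
grip_force: 59.7
t: 13.92
ee_pos: [0.4381, 0.1963, 0.1463]
orientation: [2.933, 1.126, -0.002]
contact_force: [0.5, -0.2, -3.9]
grip_width: 0.176
grip_force: 59.8
t 13.92 at [0.4381 0.1963 0.1463] yaw 42.01 tilt 0.09 q [ 0.75  0.16 -0.23 -0.   -1.18  1.56] F [ 0.5 -0.2 -3.9] w 0.176 gf 59.8
delta [0.0015, 0.0011, 0.0663] rot [-0.0004, 0.0015, 0.0002]
```

```bash
python3 -m pendant '{"delta_pos":[[0.0015,0.001,0.012],[0.0015,0.001,0.03],[0.0015,0.001,0.048],[0.0015,0.001,0.059],[0.0015,0.001,0.064],[0.0015,0.001,0.064],[0.0015,0.001,0.064]],"rotation":[[0,0,0],[0,0,0],[0,0,0],[0,0,0],[0,0,0],[0,0,0],[0,0,0]],"jaw":[1,1,1,1,1,1,1]}'; python3 go.py .5254 .2733 .08 42
```

```text
t: 14.5
ee_pos: [0.4407, 0.1955, 0.0836]
orientation: [2.933, 1.124, 0.0]
contact_force: [-0.1, -0.1, -4.0]
grip_width: 0.18
grip_force: 59.7
t 14.5 at [0.4407 0.1955 0.0836] yaw 41.92 tilt 0.02 q [ 0.74  0.22 -0.33  0.   -1.02  1.56] F [-0.1 -0.1 -4. ] w 0.18 gf 59.7
delta [0.115, -0.0013, 0.0035] rot [0.0004, 0.0001, -0.0015]
```

```bash
python3 -m pendant '{"delta_pos":[[0.004,-0.001,0.001],[0.014,-0.001,0.002],[0.028,-0.001,0.003],[0.042,-0.001,0.003],[0.056,-0.001,0.003],[0.07,-0.001,0.003],[0.084,-0.001,0.003],[0.098,-0.001,0.003],[0.11,-0.001,0.003],[0.115,-0.001,0.003]],"rotation":[[0,0,0],[0,0,0],[0,0,0],[0,0,0],[0,0,0],[0,0,0],[0,0,0],[0,0,0],[0,0,0],[0,0,0]],"jaw":[1,1,1,1,1,1,1,1,1,1]}';python3 -m pendant '{"delta_pos":[[0,0,0],[0,0,0],[0,0,0]],"rotation":[[0,0,0],[0,0,0],[0,0,0]],"jaw":[1,1,1]}'; python3 go.py .5254 .2733 .08 42
```

```text
t: 15.33
ee_pos: [0.5272, 0.2753, 0.0805]
orientation: [-2.933, -1.125, -0.003]
contact_force: [-0.8, 0.2, -3.4]
grip_width: 0.178
grip_force: 59.8
t: 15.58
ee_pos: [0.525, 0.2733, 0.0804]
orientation: [2.933, 1.124, -0.001]
contact_force: [-0.4, -0.1, -2.6]
grip_width: 0.177
grip_force: 59.7
t 15.58 at [0.525  0.2733 0.0804] yaw 41.95 tilt 0.02 q [ 0.74  0.42 -0.04 -0.   -1.1   1.56] F [-0.4 -0.1 -2.6] w 0.177 gf 59.7
delta [0.0003, 0.0003, 0.0004] rot [-0.0001, 0.0004, -0.0009]
```

```bash
python3 -m pendant '{"delta_pos":[[0,0,-0.003],[0,0,-0.006],[0,0,-0.009],[0,0,-0.013],[0,0,-0.018],[0,0,-0.026],[0,0,-0.038],[0,0,-0.052],[0,0,-0.066],[0,0,-0.076]],"rotation":[[0,0,0],[0,0,0],[0,0,0],[0,0,0],[0,0,0],[0,0,0],[0,0,0],[0,0,0],[0,0,0],[0,0,0]],"jaw":[1,1,1,1,1,1,1,1,1,1]}';python3 -m pendant '{"delta_pos":[[0,0,-0.008],[0,0,-0.013],[0,0,-0.014],[0,0,-0.014]],"rotation":[[0,0,0],[0,0,0],[0,0,0],[0,0,0]],"jaw":[1,1,1,1]}'; python3 go.py .588 .0635 .17 -1.1
```

```text
t: 16.42
ee_pos: [0.5259, 0.2738, 0.1585]
orientation: [-2.933, -1.125, -0.003]
contact_force: [0.4, 1.2, -3.8]
grip_width: 0.177
grip_force: 59.7
t: 16.75
ee_pos: [0.5252, 0.2736, 0.1703]
orientation: [-2.933, -1.124, 0.0]
contact_force: [-1.1, -0.0, -4.3]
grip_width: 0.175
grip_force: 59.6
t 16.75 at [0.5252 0.2736 0.1703] yaw 41.95 tilt 0.02 q [ 0.74  0.36  0.1  -0.   -1.31  1.56] F [-1.1 -0.  -4.3] w 0.175 gf 59.6
delta [-0.0938, 0.1982, 0.0002] rot [-0.0002, 0.0002, 0.7513]
```

```bash
python3 -m pendant '{"delta_pos":[[-0.0005,0.001,0],[-0.002,0.004,0],[-0.004,0.009,0],[-0.0075,0.016,0],[-0.0117,0.0248,0],[-0.0164,0.0347,0],[-0.0216,0.0456,0],[-0.027,0.057,0],[-0.0325,0.069,0],[-0.038,0.081,0]],"rotation":[[0,0,0.004],[0,0,0.015],[0,0,0.034],[0,0,0.06],[0,0,0.094],[0,0,0.131],[0,0,0.173],[0,0,0.218],[0,0,0.263],[0,0,0.308]],"jaw":[1,1,1,1,1,1,1,1,1,1]}'; python3 go.py .588 .0635 .17 -1.1
```

```text
t: 17.58
ee_pos: [0.5516, 0.1864, 0.1704]
orientation: [3.073, 0.654, 0.0]
contact_force: [-0.5, 0.0, -4.4]
grip_width: 0.179
grip_force: 59.6
t 17.58 at [0.5516 0.1864 0.1704] yaw 24.02 tilt 0.0 q [ 0.59  0.34  0.07  0.   -1.3   1.4 ] F [-0.5  0.  -4.4] w 0.179 gf 59.6
delta [-0.0168, 0.127, 0.0005] rot [0.0, -0.0001, 0.4383]
```

```bash
python3 -m pendant '{"delta_pos":[[-0.0017,0.0125,0],[-0.0034,0.025,0],[-0.005,0.0375,0],[-0.0067,0.05,0],[-0.0084,0.0625,0],[-0.01,0.075,0],[-0.0116,0.0865,0],[-0.013,0.0965,0],[-0.0141,0.105,0],[-0.015,0.1115,0]],"rotation":[[0,0,0.043],[0,0,0.086],[0,0,0.13],[0,0,0.173],[0,0,0.216],[0,0,0.26],[0,0,0.3],[0,0,0.335],[0,0,0.366],[0,0,0.388]],"jaw":[1,1,1,1,1,1,1,1,1,1]}'; python3 go.py .588 .0635 .17 -1.1
```

```text
t: 18.42
ee_pos: [0.5837, 0.0792, 0.1703]
orientation: [3.141, 0.052, -0.0]
contact_force: [0.2, -0.4, -4.3]
grip_width: 0.178
grip_force: 59.5
t 18.42 at [0.5837 0.0792 0.1703] yaw 1.89 tilt 0.01 q [ 0.4   0.36  0.09  0.   -1.31  1.2 ] F [ 0.2 -0.4 -4.3] w 0.178 gf 59.5
delta [0.0037, 0.0158, 0.0003] rot [0.0001, 0.0001, 0.0522]
```

```bash
python3 -m pendant '{"delta_pos":[[0.001,0.006,0],[0.002,0.01,0],[0.003,0.0128,0],[0.0037,0.0145,0],[0.0037,0.015,0],[0.0037,0.015,0],[0.0037,0.015,0]],"rotation":[[0,0,0.018],[0,0,0.034],[0,0,0.044],[0,0,0.05],[0,0,0.05],[0,0,0.05],[0,0,0.05]],"jaw":[1,1,1,1,1,1,1]}'; python3 go.py .588 .0635 .1025 -1.1; python3 look.py .104 p4
```

```text
t: 19.0
ee_pos: [0.5876, 0.0656, 0.1704]
orientation: [-3.141, 0.021, 0.0]
contact_force: [1.0, -0.2, -3.8]
grip_width: 0.177
grip_force: 59.5
t 19.0 at [0.5876 0.0656 0.1704] yaw -0.76 tilt 0.01 q [ 0.38  0.36  0.1  -0.   -1.31  1.18] F [ 1.  -0.2 -3.8] w 0.177 gf 59.5
delta [0.0004, 0.0021, 0.0679] rot [-0.0001, 0.0001, 0.0059]
side 384 [-0.0066, 0.0842, 0.1193, 0.0773, 5.3] z 0.106
top 80 [-0.0297, 0.064, 0.0274, 0.0509, 88.4] z 0.1077
```

View pics/p4_side.png

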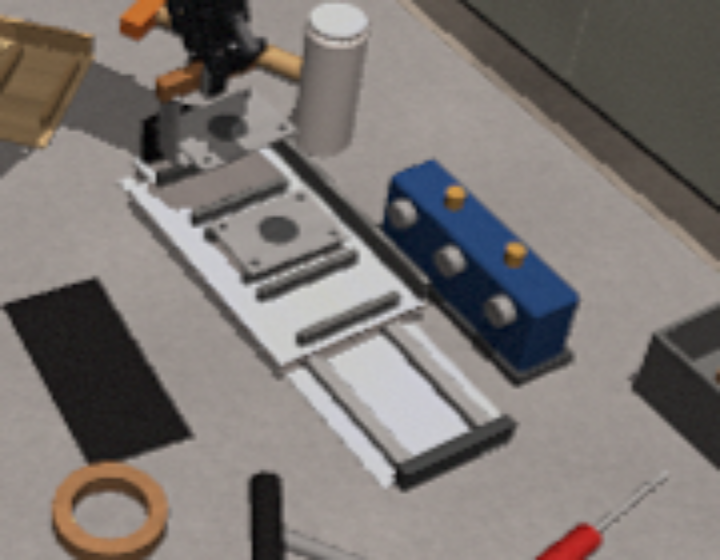

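The plate is over the +y bay at (225,128), slightly yawed. I correct about 1.5° of yaw while lowering.

```bash
python3 -m pendant '{"delta_pos":[[0,0.001,0.004],[0,0.002,0.012],[0,0.002,0.022],[0,0.002,0.032],[0,0.002,0.041],[0,0.002,0.048],[0,0.002,0.053],[0,0.002,0.057],[0,0.002,0.06],[0,0.002,0.063]],"rotation":[[0,0,0.008],[0,0,0.016],[0,0,0.024],[0,0,0.03],[0,0,0.03],[0,0,0.03],[0,0,0.03],[0,0,0.03],[0,0,0.03],[0,0,0.03]],"jaw":[1,1,1,1,1,1,1,1,1,1]}'; python3 -m pendant '{"delta_pos":[[0,0,0.002],[0,0,0.004],[0,0,0.005],[0,0,0.005],[0,0,0.005]],"rotation":[[0,0,0],[0,0,0],[0,0,0],[0,0,0],[0,0,0]],"jaw":[1,1,1,1,1]}'; python3 go.py .448 .0663 .1025 -1.1;python3 look.py .047 p5
```

```text
t: 19.93
ee_pos: [0.588, 0.0633, 0.1075]
orientation: [-3.141, 0.069, -0.001]
contact_force: [0.2, 0.2, -3.5]
grip_width: 0.172
grip_force: 59.8
t: 20.35
ee_pos: [0.5878, 0.0633, 0.1026]
orientation: [-3.141, 0.069, -0.001]
contact_force: [-0.2, 0.3, -2.4]
grip_width: 0.179
grip_force: 59.8
t 20.35 at [0.5878 0.0633 0.1026] yaw -2.51 tilt 0.03 q [ 0.37  0.4  -0.01  0.   -1.15  1.16] F [-0.2  0.3 -2.4] w 0.179 gf 59.8
delta [-0.1398, 0.0032, 0.0] rot [-0.0001, -0.0004, -0.0246]
side 340 [-0.0027, 0.0823, 0.1135, 0.0789, 0.3] z 0.0449
side 448 [0.0012, -0.0012, 0.076, 0.1054, 87.6] z 0.0453
top 466 [0.0035, -0.0001, 0.0715, 0.1017, 88.3] z 0.0475
top 79 [-0.0287, 0.0615, 0.0285, 0.0394, 88.4] z 0.0473
```

```bash
python3 -m pendant '{"delta_pos":[[-0.003,0,0],[-0.01,0,0],[-0.024,0,0],[-0.042,0,0],[-0.06,0,0],[-0.078,0,0],[-0.096,0,0],[-0.114,0,0],[-0.132,0,0],[-0.142,0,0]],"rotation":[[0,0,0],[0,0,0],[0,0,0],[0,0,0],[0,0,0],[0,0,0],[0,0,0],[0,0,0],[0,0,0],[0,0,0]],"jaw":[1,1,1,1,1,1,1,1,1,1]}'; python3 -m pendant '{"delta_pos":[[0,0,-0.015],[0,0,-0.04],[0,0,-0.05],[0,0,-0.05]],"rotation":[[0,0,0],[0,0,0],[0,0,0],[0,0,0]],"jaw":[1,1,1,1]}'; python3 look.py .047 p6; python3 go.py .315 .3205 .15 40.5
```

```text
t: 21.28
ee_pos: [0.4435, 0.0693, 0.1024]
orientation: [-3.141, 0.069, 0.001]
contact_force: [0.2, -0.5, -3.4]
grip_width: 0.177
grip_force: 59.8
t: 21.62
ee_pos: [0.4475, 0.0702, 0.1553]
orientation: [-3.139, 0.068, -0.01]
contact_force: [0.5, 0.3, -2.0]
grip_width: 0.177
grip_force: 59.9
side 402 [0.0001, 0.0812, 0.0776, 0.1042, 89.2] z 0.0449
side 451 [0.0024, -0.0003, 0.0757, 0.1055, 87.5] z 0.0451
top 510 [0.0033, -0.0002, 0.0718, 0.1025, 88.3] z 0.0477
t 21.72 at [0.4455 0.0697 0.1521] yaw -2.52 tilt 0.04 q [ 0.5   0.1  -0.29 -0.   -1.18  1.02] F [ 0.3  0.1 -4.8] w 0.175 gf 59.9
delta [-0.1414, -0.2448, 0.0023] rot [-0.0007, -0.0003, -0.7509]
```

```bash
python3 -m pendant '{"delta_pos":[[-0.014,-0.0245,0],[-0.028,-0.049,0],[-0.042,-0.0735,0],[-0.0565,-0.098,0],[-0.07,-0.1225,0],[-0.085,-0.147,0],[-0.099,-0.171,0],[-0.113,-0.196,0],[-0.1275,-0.22,0],[-0.1415,-0.245,0.002]],"rotation":[[0,0,-0.08],[0,0,-0.16],[0,0,-0.24],[0,0,-0.32],[0,0,-0.4],[0,0,-0.48],[0,0,-0.56],[0,0,-0.64],[0,0,-0.7],[0,0,-0.751]],"jaw":[1,1,1,1,1,1,1,1,1,1]}'; python3 -m pendant '{"delta_pos":[[0,0,0],[0,0,0],[0,0,0]],"rotation":[[0,0,0],[0,0,0],[0,0,0]],"jaw":[1,1,1]}'; python3 go.py .315 .3205 .08 40.5
```

```text
t: 22.55
ee_pos: [0.3138, 0.3209, 0.1492]
orientation: [2.944, 1.092, -0.003]
contact_force: [1.0, 0.1, -2.1]
grip_width: 0.174
grip_force: 60.0
t: 22.8
ee_pos: [0.3147, 0.3197, 0.1492]
orientation: [2.946, 1.087, -0.003]
contact_force: [-0.2, 0.4, -2.9]
grip_width: 0.176
grip_force: 60.1
t 22.8 at [0.3147 0.3197 0.1492] yaw 40.51 tilt 0.16 q [ 1.14  0.1  -0.3  -0.   -1.18  1.13] F [-0.2  0.4 -2.9] w 0.176 gf 60.1
delta [0.0009, -0.0005, 0.0692] rot [0.001, 0.0026, 0.0003]
```

```bash
python3 -m pendant '{"delta_pos":[[0,0,0.012],[0,0,0.03],[0,0,0.048],[0,0,0.061],[0,0,0.069],[0,0,0.069],[0,0,0.069]],"rotation":[[0,0,0],[0,0,0],[0,0,0],[0,0,0],[0,0,0],[0,0,0],[0,0,0]],"jaw":[1,1,1,1,1,1,1]}'; python3 go.py .4214 .4114 .08 40.5
```

```text
t: 23.38
ee_pos: [0.3156, 0.32, 0.0815]
orientation: [2.947, 1.086, -0.0]
contact_force: [0.9, 0.8, -2.7]
grip_width: 0.18
grip_force: 60.1
t 23.38 at [0.3156 0.32   0.0815] yaw 40.47 tilt 0.04 q [ 1.14  0.17 -0.41  0.   -1.    1.13] F [ 0.9  0.8 -2.7] w 0.18 gf 60.1
delta [0.1399, -0.0009, 0.0014] rot [0.0006, 0.0004, -0.0004]
```

```bash
python3 -m pendant '{"delta_pos":[[0.005,0,0.001],[0.018,0,0.001],[0.036,0,0.001],[0.054,0,0.001],[0.072,0,0.001],[0.09,0,0.001],[0.107,0,0.001],[0.122,0,0.001],[0.134,0,0.001],[0.14,0,0.001]],"rotation":[[0,0,0],[0,0,0],[0,0,0],[0,0,0],[0,0,0],[0,0,0],[0,0,0],[0,0,0],[0,0,0],[0,0,0]],"jaw":[1,1,1,1,1,1,1,1,1,1]}';python3 -m pendant '{"delta_pos":[[0,0,0],[0,0,0],[0,0,0]],"rotation":[[0,0,0],[0,0,0],[0,0,0]],"jaw":[1,1,1]}'; python3 go.py .4214 .4114 .08 40.5
```

```text
t: 24.22
ee_pos: [0.4234, 0.4129, 0.0809]
orientation: [-2.947, -1.087, -0.003]
contact_force: [-1.3, -1.4, -3.2]
grip_width: 0.179
grip_force: 60.2
t: 24.47
ee_pos: [0.4212, 0.4111, 0.0806]
orientation: [-2.947, -1.088, 0.0]
contact_force: [-0.4, -0.4, -3.6]
grip_width: 0.176
grip_force: 60.2
t 24.47 at [0.4212 0.4111 0.0806] yaw 40.51 tilt 0.01 q [ 1.04  0.42 -0.05 -0.   -1.1   1.24] F [-0.4 -0.4 -3.6] w 0.176 gf 60.2
delta [0.0004, -0.0001, 0.0006] rot [-0.0001, 0.0002, 0.0002]
```

```bash
python3 -m pendant '{"delta_pos":[[0,0,-0.003],[0,0,-0.006],[0,0,-0.009],[0,0,-0.013],[0,0,-0.018],[0,0,-0.026],[0,0,-0.038],[0,0,-0.052],[0,0,-0.066],[0,0,-0.076]],"rotation":[[0,0,0],[0,0,0],[0,0,0],[0,0,0],[0,0,0],[0,0,0],[0,0,0],[0,0,0],[0,0,0],[0,0,0]],"jaw":[1,1,1,1,1,1,1,1,1,1]}';python3 -m pendant '{"delta_pos":[[0,0,-0.008],[0,0,-0.013],[0,0,-0.014],[0,0,-0.014]],"rotation":[[0,0,0],[0,0,0],[0,0,0],[0,0,0]],"jaw":[1,1,1,1]}'; python3 go.py .585 -.105 .17 -1.1; python3 - <<'E'
from h import *; from plant import viewer,get_state
s=get_state(); T=s["ee_pos"]
c=viewer.camera("side"); w=cloud(c); H=hsv(c); l=loc(w,T[:2],40.5)
m=(l[...,0]>-.07)&(l[...,0]<.12)&(abs(l[...,1])<.06)&(w[...,2]>.09)&(w[...,2]<.122)&(H[...,1]<60)&(H[...,2]>60)
print(m.sum(),rect(l[m]),np.median(w[m][:,2]))
E
```

```text
t: 25.3
ee_pos: [0.422, 0.4118, 0.1585]
orientation: [-2.946, -1.088, -0.003]
contact_force: [-0.0, 0.8, -3.6]
grip_width: 0.179
grip_force: 60.0
t: 25.63
ee_pos: [0.4215, 0.4114, 0.1703]
orientation: [-2.947, -1.088, 0.0]
contact_force: [0.5, 0.2, -3.9]
grip_width: 0.176
grip_force: 60.0
t 25.63 at [0.4215 0.4114 0.1703] yaw 40.51 tilt 0.02 q [ 1.04  0.36  0.09 -0.   -1.31  1.24] F [ 0.5  0.2 -3.9] w 0.176 gf 60.0
delta [-0.2112, 0.4988, 0.0002] rot [-0.0001, 0.0003, 0.7263]
243 [0.0155, 0.0003, 0.0728, 0.1236, 88.4] 0.10603679636516297
```

```bash
python3 -m pendant '{"delta_pos":[[-0.0006,0.0015,0],[-0.0023,0.0055,0],[-0.005,0.012,0],[-0.009,0.021,0],[-0.0137,0.0324,0],[-0.02,0.0474,0],[-0.0275,0.0648,0],[-0.0353,0.0833,0],[-0.0431,0.1018,0],[-0.051,0.1202,0]],"rotation":[[0,0,0.002],[0,0,0.008],[0,0,0.017],[0,0,0.03],[0,0,0.047],[0,0,0.069],[0,0,0.094],[0,0,0.121],[0,0,0.148],[0,0,0.175]],"jaw":[1,1,1,1,1,1,1,1,1,1]}'; python3 go.py .585 -.105 .17 -1.1
```

```text
t: 26.52
ee_pos: [0.4614, 0.2845, 0.1706]
orientation: [3.032, 0.821, 0.0]
contact_force: [0.8, -0.5, -3.7]
grip_width: 0.178
grip_force: 60.1
t 26.52 at [0.4614 0.2845 0.1706] yaw 30.31 tilt 0.01 q [ 0.84  0.27 -0.03  0.   -1.27  1.26] F [ 0.8 -0.5 -3.7] w 0.178 gf 60.1
delta [-0.0899, 0.3987, 0.0006] rot [0.0001, -0.0002, 0.5482]
```

```bash
python3 -m pendant '{"delta_pos":[[-0.0044,0.0195,0],[-0.0088,0.039,0],[-0.0132,0.0585,0],[-0.0176,0.078,0],[-0.022,0.0975,0],[-0.0264,0.117,0],[-0.0308,0.1365,0],[-0.0352,0.156,0],[-0.0396,0.1755,0],[-0.044,0.195,0]],"rotation":[[0,0,0.027],[0,0,0.054],[0,0,0.08],[0,0,0.107],[0,0,0.134],[0,0,0.161],[0,0,0.188],[0,0,0.214],[0,0,0.241],[0,0,0.268]],"jaw":[1,1,1,1,1,1,1,1,1,1]}'; python3 go.py .585 -.105 .17 -1.1
```

```text
t: 27.35
ee_pos: [0.5218, 0.0941, 0.1707]
orientation: [3.115, 0.409, 0.001]
contact_force: [-0.3, -0.3, -4.2]
grip_width: 0.179
grip_force: 60.0
t 27.35 at [0.5218 0.0941 0.1707] yaw 14.95 tilt 0.02 q [ 0.47  0.24 -0.06  0.   -1.26  1.36] F [-0.3 -0.3 -4.2] w 0.179 gf 60.0
delta [0.0097, 0.2087, 0.0007] rot [0.0001, -0.0003, 0.2801]
```

```bash
python3 -m pendant '{"delta_pos":[[0.0009,0.0195,0],[0.0018,0.039,0],[0.0027,0.0585,0],[0.0036,0.078,0],[0.0045,0.0965,0],[0.0054,0.1145,0],[0.0063,0.131,0],[0.007,0.146,0],[0.0076,0.159,0],[0.0081,0.17,0]],"rotation":[[0,0,0.027],[0,0,0.053],[0,0,0.08],[0,0,0.106],[0,0,0.131],[0,0,0.155],[0,0,0.177],[0,0,0.198],[0,0,0.216],[0,0,0.23]],"jaw":[1,1,1,1,1,1,1,1,1,1]}'; python3 go.py .585 -.105 .17 -1.1
```

```text
t: 28.18
ee_pos: [0.5739, -0.0674, 0.1705]
orientation: [3.141, 0.049, 0.0]
contact_force: [-0.6, 0.2, -4.0]
grip_width: 0.175
grip_force: 60.0
t 28.18 at [ 0.5739 -0.0674  0.1705] yaw 1.79 tilt 0.01 q [ 0.15  0.33  0.06  0.   -1.3   1.45] F [-0.6  0.2 -4. ] w 0.175 gf 60.0
delta [0.0099, 0.0379, 0.0005] rot [0.0001, -0.0, 0.0504]
```

```bash
python3 -m pendant '{"delta_pos":[[0.002,0.0095,0],[0.004,0.0175,0],[0.006,0.0245,0],[0.0075,0.03,0],[0.0087,0.0335,0],[0.0095,0.0355,0],[0.0099,0.0365,0],[0.0099,0.0368,0],[0.0099,0.0368,0],[0.0099,0.0368,0]],"rotation":[[0,0,0.014],[0,0,0.026],[0,0,0.036],[0,0,0.043],[0,0,0.047],[0,0,0.05],[0,0,0.05],[0,0,0.05],[0,0,0.05],[0,0,0.05]],"jaw":[1,1,1,1,1,1,1,1,1,1]}'; python3 go.py .585 -.105 .1025 -1.1; python3 look.py .104 p7
```

```text
t: 29.02
ee_pos: [0.5853, -0.1015, 0.1704]
orientation: [-3.141, 0.024, -0.0]
contact_force: [-0.0, -0.7, -3.8]
grip_width: 0.177
grip_force: 60.0
t 29.02 at [ 0.5853 -0.1015  0.1704] yaw -0.88 tilt 0.01 q [ 0.09  0.37  0.11 -0.   -1.31  1.46] F [-0.  -0.7 -3.8] w 0.177 gf 60.0
delta [-0.0002, 0.0035, 0.0679] rot [-0.0001, -0.0, 0.0039]
side 424 [-0.0053, -0.0815, 0.1181, 0.0745, 0.0] z 0.106
top 89 [-0.0276, -0.0582, 0.0434, 0.036, 60.8] z 0.1079
```

```bash
python3 -m pendant '{"delta_pos":[[0,0.002,0.004],[0,0.003,0.012],[0,0.004,0.022],[0,0.004,0.032],[0,0.004,0.041],[0,0.004,0.048],[0,0.004,0.053],[0,0.004,0.057],[0,0.004,0.06],[0,0.004,0.063]],"rotation":[[0,0,0.002],[0,0,0.004],[0,0,0.004],[0,0,0.004],[0,0,0.004],[0,0,0.004],[0,0,0.004],[0,0,0.004],[0,0,0.004],[0,0,0.004]],"jaw":[1,1,1,1,1,1,1,1,1,1]}'; python3 -m pendant '{"delta_pos":[[0,0,0.002],[0,0,0.004],[0,0,0.005],[0,0,0.005],[0,0,0.005]],"rotation":[[0,0,0],[0,0,0],[0,0,0],[0,0,0],[0,0,0]],"jaw":[1,1,1,1,1]}'; python3 go.py .448 -.102 .1025 -1.1;python3 look.py .047 p8
```

```text
t: 29.95
ee_pos: [0.5856, -0.1059, 0.1074]
orientation: [3.141, -0.031, 0.001]
contact_force: [0.0, 0.3, -3.1]
grip_width: 0.18
grip_force: 60.1
t: 30.37
ee_pos: [0.5854, -0.1059, 0.1026]
orientation: [3.141, -0.031, 0.001]
contact_force: [-0.2, -0.3, -3.4]
grip_width: 0.174
grip_force: 60.1
t 30.37 at [ 0.5854 -0.1059  0.1026] yaw -1.13 tilt 0.02 q [ 0.08  0.41 -0.    0.   -1.16  1.47] F [-0.2 -0.3 -3.4] w 0.174 gf 60.1
delta [-0.1375, -0.0011, 0.0] rot [0.0, -0.0004, -0.0006]
side 327 [-0.0003, 0.0823, 0.0787, 0.1041, 89.6] z 0.0455
side 183 [-0.0118, 0.002, 0.0777, 0.0744, 1.8] z 0.0451
side 375 [-0.0052, -0.0869, 0.0738, 0.118, 86.5] z 0.0451
top 156 [0.0016, -0.0173, 0.1003, 0.0365, 1.8] z 0.0473
top 83 [-0.029, -0.0648, 0.0325, 0.0402, 87.1] z 0.0468
```

Down. Withdraw, raise, and look.

```bash
python3 -m pendant '{"delta_pos":[[-0.003,0,0],[-0.01,0,0],[-0.024,0,0],[-0.042,0,0],[-0.06,0,0],[-0.078,0,0],[-0.096,0,0],[-0.114,0,0],[-0.132,0,0],[-0.142,0,0]],"rotation":[[0,0,0],[0,0,0],[0,0,0],[0,0,0],[0,0,0],[0,0,0],[0,0,0],[0,0,0],[0,0,0],[0,0,0]],"jaw":[1,1,1,1,1,1,1,1,1,1]}'; python3 -m pendant '{"delta_pos":[[0,0,-0.015],[0,0,-0.04],[0,0,-0.05],[0,0,-0.05],[0,0,-0.05]],"rotation":[[0,0,0],[0,0,0],[0,0,0],[0,0,0],[0,0,0]],"jaw":[1,1,1,1,1]}'; python3 look.py .047 p9; python3 go.py .411 -.049 .15 -81.5
```

```text
t: 31.3
ee_pos: [0.4408, -0.103, 0.1024]
orientation: [-3.141, 0.032, 0.001]
contact_force: [0.8, -0.2, -2.9]
grip_width: 0.178
grip_force: 60.2
t: 31.72
ee_pos: [0.4434, -0.1028, 0.1525]
orientation: [-3.141, 0.031, -0.002]
contact_force: [-0.4, -0.2, -3.4]
grip_width: 0.179
grip_force: 60.3
side 210 [0.0076, 0.0824, 0.087, 0.0774, 1.1] z 0.0448
side 435 [0.0023, -0.0007, 0.0765, 0.1024, 88.4] z 0.0451
side 485 [0.0003, -0.0864, 0.0782, 0.1037, 87.8] z 0.0454
top 243 [0.0288, 0.0002, 0.0498, 0.0721, 1.5] z 0.0474
top 204 [0.0343, -0.0836, 0.0422, 0.0739, 0.8] z 0.0478
top 279 [0.0236, 0.0834, 0.06, 0.0722, 2.9] z 0.0472
t 31.82 at [ 0.4424 -0.1029  0.1512] yaw -1.15 tilt 0.12 q [ 0.12  0.11 -0.28 -0.   -1.18  1.43] F [ 0.7  0.2 -4.2] w 0.173 gf 60.3
delta [-0.0325, -0.0533, 0.0013] rot [0.0011, 0.002, 1.4023]
```

View pics/p9_side.png

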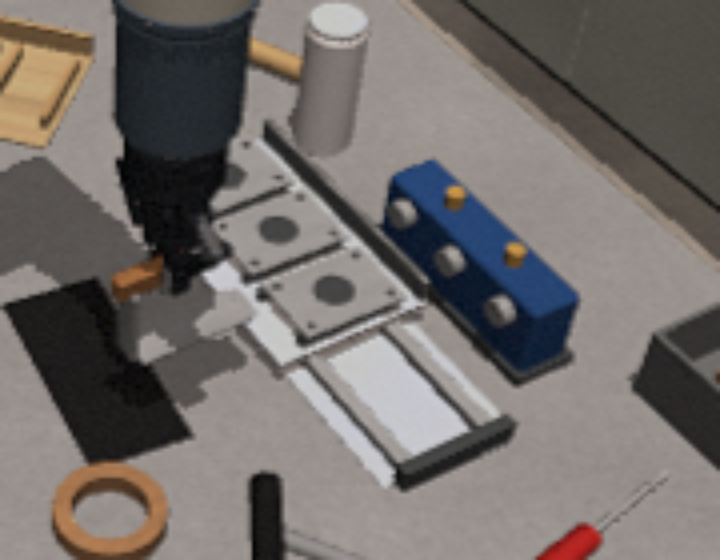

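All three plates lie squarely in their bays: (240,175), (278,230) and (335,290). The blade is clear at (195,320). Next I take the spatula back to the mat.

```bash
python3 -m pendant '{"delta_pos":[[-0.004,-0.008,0],[-0.008,-0.016,0],[-0.012,-0.024,0],[-0.016,-0.032,0],[-0.02,-0.04,0],[-0.024,-0.048,0],[-0.028,-0.056,0],[-0.03,-0.062,0],[-0.03,-0.068,0],[-0.03,-0.068,0]],"rotation":[[0,0,0.12],[0,0,0.24],[0,0,0.36],[0,0,0.48],[0,0,0.6],[0,0,0.72],[0,0,0.84],[0,0,0.96],[0,0,1.08],[0,0,1.2]],"jaw":[1,1,1,1,1,1,1,1,1,1]}'; python3 go.py .4135 -.034 .15 -95
```

```text
t: 32.65
ee_pos: [0.4139, -0.0338, 0.1511]
orientation: [2.569, -1.805, -0.003]
contact_force: [-0.1, -1.0, -2.7]
grip_width: 0.178
grip_force: 60.2
t 32.65 at [ 0.4139 -0.0338  0.1511] yaw -70.19 tilt 0.12 q [ 0.3   0.03 -0.37 -0.   -1.17  0.05] F [-0.1 -1.  -2.7] w 0.178 gf 60.2
delta [0.0001, 0.0004, 0.0011] rot [0.0021, 0.0003, 0.433]
```

```bash
python3 -m pendant '{"delta_pos":[[0,0,0],[0,0,0.005],[0,0,0.02],[0,0,0.04],[0,0,0.058],[0,0,0.068],[0,0,0.074],[0,0,0.076],[0,0,0.076],[0,0,0.076]],"rotation":[[0,0,0.11],[0,0,0.22],[0,0,0.32],[0,0,0.4],[0,0,0.415],[0,0,0.415],[0,0,0.415],[0,0,0.415],[0,0,0.415],[0,0,0.415]],"jaw":[1,1,1,1,1,1,1,1,1,1]}'; python3 -m pendant '{"delta_pos":[[0,0,0],[0,0,0]],"rotation":[[0,0,0],[0,0,0]],"jaw":[1,1]}'; python3 go.py .4135 -.034 .0713 -95; python3 - <<'E'
from h import *; from plant import viewer
c=viewer.camera("side"); w=cloud(c); H=hsv(c)
m=box(w,.3,.5,-.15,.05,-.002,.02)&(H[...,1]<60)&(H[...,2]>75)&(loc(w,(.4135,-.034),-95)[...,0]<.085)&(abs(loc(w,(.4135,-.034),-95)[...,1])<.022); print(m.sum(),np.round(np.percentile(w[m][:,2],[5,50,95]),4))
E
```

```text
t: 33.48
ee_pos: [0.4151, -0.0344, 0.0768]
orientation: [-2.149, 2.291, -0.001]
contact_force: [-0.1, 0.7, -3.4]
grip_width: 0.182
grip_force: 60.1
t: 33.65
ee_pos: [0.4151, -0.0343, 0.077]
orientation: [-2.148, 2.29, -0.001]
contact_force: [-0.6, 0.5, -3.6]
grip_width: 0.176
grip_force: 60.1
t 33.65 at [ 0.4151 -0.0343  0.077 ] yaw -93.66 tilt 0.08 q [ 0.3   0.11 -0.49  0.   -0.97 -0.36] F [-0.6  0.5 -3.6] w 0.176 gf 60.1
delta [-0.0002, 0.0017, 0.0057] rot [-0.0013, 0.0004, 0.0233]
306 [0.0042 0.0092 0.0132]
```

```bash
python3 -m pendant '{"delta_pos":[[0,0,0.002],[0,0,0.004],[0,0,0.0055],[0,0,0.0055],[0,0,0.0055]],"rotation":[[0,0,0],[0,0,0],[0,0,0],[0,0,0],[0,0,0]],"jaw":[1,1,1,1,1]}'; python3 go.py .4135 -.034 .0713 -95
```

```text
t: 34.12
ee_pos: [0.4149, -0.0346, 0.0714]
orientation: [-2.15, 2.291, -0.001]
contact_force: [-2.0, -0.1, 4.5]
grip_width: 0.177
grip_force: 61.2
t 34.12 at [ 0.4149 -0.0346  0.0714] yaw -93.65 tilt 0.04 q [ 0.3   0.11 -0.5   0.   -0.95 -0.36] F [-2.  -0.1  4.5] w 0.177 gf 61.2
delta [-0.0005, 0.0014, 0.0001] rot [-0.0006, -0.0003, 0.0236]
```

```bash
python3 -m pendant '{"delta_pos":[[0,0,0],[0,0,0],[0,0,0],[0,0,0],[0,0,0],[0,0,0]],"rotation":[[0,0,0],[0,0,0],[0,0,0],[0,0,0],[0,0,0],[0,0,0]],"jaw":[0.4,0,0,0,0,0]}'; python3 -m pendant '{"delta_pos":[[0,0,-0.02],[0,0,-0.05],[0,0,-0.09],[0,0,-0.13],[0,0,-0.13],[0,0,-0.13]],"rotation":[[0,0,0],[0,0,0],[0,0,0],[0,0,0],[0,0,0],[0,0,0]],"jaw":[0,0,0,0,0,0]}'; python3 go.py .592 .19 .2 -90; cat > spat.py <<'E'
from h import *; from plant import viewer
for n in("side","top"):
    c=viewer.camera(n); w=cloud(c); H=hsv(c)
    m=box(w,.3,.55,-.18,.12,.08,.115)&(H[...,1]>90)&(H[...,0]<25)
    if m.sum()>20: p=w[largest(m)]; print("handle",n,m.sum(),rect(p),"mat frame",np.round(loc(p.mean(0),(.4115,-.049),-7.7),3),round(float(np.median(p[:,2])),4))
    m=box(w,.45,.65,-.05,.25,.075,.1)&(H[...,2]<60)
    if m.sum()>5: print("tab",n,m.sum(),rect(w[largest(m)]))
E
python3 spat.py
```

```text
t: 34.62
ee_pos: [0.4147, -0.0344, 0.0709]
orientation: [-2.149, 2.291, -0.0]
contact_force: [0.2, 0.6, -0.5]
grip_width: 0.993
grip_force: 0.0
t: 35.12
ee_pos: [0.4161, -0.0341, 0.2032]
orientation: [-2.146, 2.288, -0.004]
contact_force: [-0.4, 0.4, -1.4]
grip_width: 1.002
grip_force: 0.0
t 35.12 at [ 0.4161 -0.0341  0.2032] yaw -93.66 tilt 0.33 q [ 0.3  -0.   -0.26  0.   -1.3  -0.36] F [-0.4  0.4 -1.4] w 1.002 gf 0.0
delta [-0.2348, -0.1612, 0.0045] rot [-0.0055, 0.0016, -0.0639]
handle side 152 [0.4134, -0.0371, 0.0949, 0.0183, 86.9] mat frame [-0.002  0.006] 0.0978
handle top 66 [0.4196, -0.0061, 0.0337, 0.0188, 87.3] mat frame [0.    0.044] 0.1015
tab top 38 [0.5949, 0.1305, 0.0074, 0.0435, 87.4]
```

```bash
python3 -m pendant '{"delta_pos":[[-0.03,-0.02,0],[-0.06,-0.04,0],[-0.09,-0.06,0],[-0.12,-0.08,0],[-0.15,-0.1,0],[-0.18,-0.12,0],[-0.21,-0.141,0],[-0.235,-0.161,0.004],[-0.235,-0.161,0.004],[-0.235,-0.161,0.004]],"rotation":[[0,0,-0.01],[0,0,-0.02],[0,0,-0.03],[0,0,-0.045],[0,0,-0.045],[0,0,-0.045],[0,0,-0.045],[0,0,-0.045],[0,0,-0.045],[0,0,-0.045]],"jaw":[1,1,1,1,1,1,1,1,1,1]}'; python3 go.py .592 .19 .057 -91.1; python3 spat.py
```

```text
t: 36.05
ee_pos: [0.5899, 0.1906, 0.193]
orientation: [2.197, -2.237, -0.003]
contact_force: [-0.6, -0.7, 0.8]
grip_width: -0.0
grip_force: 0.0
t 36.05 at [0.5899 0.1906 0.193 ] yaw -91.02 tilt 0.36 q [ 0.56  0.41  0.24 -0.   -1.4  -0.58] F [-0.6 -0.7  0.8] w -0.0 gf 0.0
delta [0.0002, -0.0028, 0.136] rot [0.0055, -0.003, 0.0013]
handle side 150 [0.4115, -0.0368, 0.0976, 0.015, 86.0] mat frame [-0.002  0.005] 0.0984
tab side 31 [0.5913, 0.1273, 0.0176, 0.0458, 87.8]
handle top 136 [0.4161, -0.0344, 0.0909, 0.0193, 84.2] mat frame [0.001 0.017] 0.1016
tab top 36 [0.5944, 0.1304, 0.0075, 0.044, 87.9]
```

```bash
python3 -m pendant '{"delta_pos":[[0,-0.002,0.03],[0,-0.002,0.065],[0,-0.002,0.1],[0,-0.002,0.125],[0,-0.002,0.136],[0.0,-0.002,0.136],[0.0,-0.002,0.136]],"rotation":[[0,0,0],[0,0,0],[0,0,0],[0,0,0],[0,0,0],[0,0,0],[0,0,0]],"jaw":[1,1,1,1,1,1,1]}';python3 -m pendant '{"delta_pos":[[0.008,0,0],[0.02,0,0],[0.03,0,0],[0.038,0,0],[0.046,0,0],[0.054,0,0],[0.062,0,0],[0.07,0,0],[0.078,0,0],[0.086,0,0]],"rotation":[[0,0,0],[0,0,0],[0,0,0],[0,0,0],[0,0,0],[0,0,0],[0,0,0],[0,0,0],[0,0,0],[0,0,0]],"jaw":[1,1,1,1,1,1,1,1,1,1]}'; python3 go.py .592 .007 .057 -91.1; python3 spat.py
```

```text
t: 36.73
ee_pos: [0.5928, 0.1893, 0.0622]
orientation: [-2.2, 2.242, -0.002]
contact_force: [1.1, -0.2, 1.3]
grip_width: -0.004
grip_force: 0.0
t: 37.57
ee_pos: [0.5911, 0.1032, 0.0611]
orientation: [-2.2, 2.242, -0.001]
contact_force: [1.4, 3.4, 2.2]
grip_width: -0.0
grip_force: 1.7
t 37.57 at [0.5911 0.1032 0.0611] yaw -91.08 tilt 0.06 q [ 0.43  0.45 -0.05  0.   -1.07 -0.45] F [1.4 3.4 2.2] w -0.0 gf 1.7
delta [0.0962, -0.0027, 0.0041] rot [-0.0009, 0.0003, 0.0004]
handle side 145 [0.4122, -0.0385, 0.0995, 0.0159, 86.8] mat frame [-0.002  0.006] 0.0983
tab side 74 [0.5918, 0.086, 0.0327, 0.0442, 68.1]
handle top 134 [0.4151, -0.0342, 0.0908, 0.0192, 82.5] mat frame [0.001 0.017] 0.1017
tab top 14 [0.5816, 0.0876, 0.0109, 0.0221, 88.7]
```

Pushing works (≈3.4 N). Continuing towards the stop.

```bash
python3 -m pendant '{"delta_pos":[[0.009,-0.001,0.001],[0.018,-0.001,0.002],[0.027,-0.001,0.002],[0.036,-0.001,0.002],[0.045,-0.002,0.002],[0.054,-0.002,0.002],[0.063,-0.002,0.002],[0.072,-0.002,0.002],[0.08,-0.002,0.002],[0.086,-0.002,0.002]],"rotation":[[0,0,0],[0,0,0],[0,0,0],[0,0,0],[0,0,0],[0,0,0],[0,0,0],[0,0,0],[0,0,0],[0,0,0]],"jaw":[1,1,1,1,1,1,1,1,1,1]}'; python3 -m pendant '{"delta_pos":[[0.003,0,0],[0.006,0,0],[0.008,0,0],[0.008,0,0]],"rotation":[[0,0,0],[0,0,0],[0,0,0],[0,0,0]],"jaw":[1,1,1,1]}'; python3 go.py .592 .007 .057 -91.1
```

```text
t: 38.5
ee_pos: [0.5907, 0.0269, 0.0586]
orientation: [-2.187, 2.236, 0.018]
contact_force: [-13.2, 58.0, 10.4]
grip_width: -0.004
grip_force: 29.0
t: 38.83
ee_pos: [0.5907, 0.027, 0.0587]
orientation: [-2.184, 2.227, 0.026]
contact_force: [-13.1, 63.5, 8.9]
grip_width: 0.004
grip_force: 32.0
t 38.83 at [0.5907 0.027  0.0587] yaw -91.11 tilt 1.58 q [ 0.29  0.44 -0.07 -0.03 -1.05 -0.3 ] F [-13.1  63.5   8.9] w 0.004 gf 32.0
delta [0.02, -0.0017, 0.0012] rot [-0.0035, 0.0274, -0.0002]
```

```bash
python3 -m pendant '{"delta_pos":[[-0.01,0,0],[-0.025,0,0],[-0.035,0,-0.01],[-0.04,0,-0.04],[-0.05,0,-0.08],[-0.07,0,-0.12],[-0.09,0,-0.14],[-0.11,0,-0.14],[-0.11,0,-0.14]],"rotation":[[0,0,0],[0,0,0],[0,0,0],[0,0,0],[0,0,0],[0,0,0],[0,0,0],[0,0,0],[0,0,0]],"jaw":[1,1,1,1,1,1,1,1,1]}'; python3 go.py .592 .007 .057 -91.1; sed -i 's/-.021),-1.1/-.141),-1.1/' look.py; python3 look.py .047 q1; python3 spat.py; python3 - <<'E'
from h import *; from plant import viewer
for n in("side","top"):
    a=dict(np.load(n+"0.npz")); b=viewer.camera(n)
    for k,c in(("before",a),("now",b)):
        w=cloud(c); l=loc(w,(.6115,-.021),-1.1); H=hsv(c)
        m=(l[...,0]>.069)&(l[...,0]<.08)&(l[...,1]>-.3)&(l[...,1]<.2)&(abs(w[...,2]-.055)<.008); print(n,k,"fence y",np.round(np.percentile(l[m][:,1],[2,98]),4),m.sum())
        m=(abs(l[...,0])<.06)&(l[...,1]>-.35)&(l[...,1]<-.15)&(H[...,2]<75)&(w[...,2]>.01); print("  stop y",np.round(np.percentile(l[m][:,1],[3,97]),4),np.round(np.percentile(w[m][:,2],[50,97]),4),m.sum())
E
```

```text
t: 39.58
ee_pos: [0.5945, 0.1213, 0.2017]
orientation: [-2.198, 2.238, -0.005]
contact_force: [0.0, -0.7, -1.4]
grip_width: -0.001
grip_force: 0.0
t 39.58 at [0.5945 0.1213 0.2017] yaw -91.03 tilt 0.3 q [ 0.46  0.37  0.2   0.   -1.39 -0.48] F [ 0.  -0.7 -1.4] w -0.001 gf 0.0
delta [0.1145, 0.0012, 0.1446] rot [-0.0052, 0.001, 0.0013]
side 107 [0.0687, 0.0004, 0.2443, 0.0101, 89.9] z 0.052
side 472 [-0.001, 0.0808, 0.1049, 0.0752, 1.6] z 0.0452
side 514 [-0.0015, -0.0022, 0.0775, 0.1054, 87.9] z 0.0449
side 573 [-0.0016, -0.0865, 0.0757, 0.1049, 89.1] z 0.0451
top 531 [0.0007, -0.0843, 0.0754, 0.1045, 89.1] z 0.0478
top 527 [-0.0001, 0.0826, 0.1009, 0.074, 0.2] z 0.0474
top 518 [0.0004, -0.0005, 0.0725, 0.1028, 89.9] z 0.0476
handle side 149 [0.4122, -0.0379, 0.1006, 0.0168, 85.3] mat frame [-0.002  0.006] 0.098
tab side 38 [0.5907, 0.0065, 0.0141, 0.0479, 89.1]
handle top 136 [0.4168, -0.0342, 0.0903, 0.0192, 85.2] mat frame [0.001 0.016] 0.1017
tab top 25 [0.5916, 0.0106, 0.0035, 0.0444, 87.2]
side before fence y [-0.116   0.1168] 81
  stop y [-0.2702 -0.2142] [0.0237 0.0311] 194
side now fence y [-0.2397 -0.0021] 82
  stop y [-0.2702 -0.153 ] [0.0274 0.0476] 287
top before fence y [-0.114   0.1199] 156
  stop y [-0.2645 -0.2534] [0.0281 0.0343] 113
top now fence y [-0.2369 -0.0024] 149
  stop y [-0.2646 -0.1957] [0.0301 0.0534] 164
```

View pics/q1_side.png

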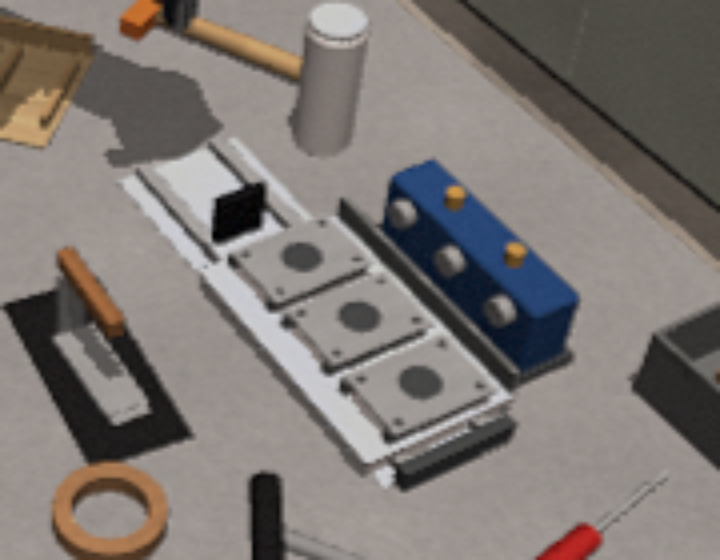

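The side view shows the loaded carrier at or very near the end stop (455,450), with the plates still square and the spatula standing on the mat at (95,330). I measure the remaining gap in profile.

```bash
python3 - <<'E'
from h import *; from plant import viewer
for n in("side","top"):
    a=dict(np.load(n+"0.npz")); b=viewer.camera(n)
    for k,c in(("before",a),("now",b)):
        w=cloud(c); l=loc(w,(.6115,-.021),-1.1); H=hsv(c)
        print(n,k)
        for x0 in (-.055,.02,.045):
            out=[]
            for y in np.arange(-.285,-.225,.004):
                m=(abs(l[...,0]-x0)<.012)&(abs(l[...,1]-y)<.002)
                out.append(f"{y*1000:.0f}:{np.nanmedian(w[m][:,2])*1000:.0f}/{np.median(H[m][:,2]):.0f}" if m.any() else "-")
            print(" x",x0," ".join(out))
c=b; cv2.imwrite("pics/z_top.png",cv2.resize(c["color"][130:190,270:350,::-1],(800,600),interpolation=cv2.INTER_CUBIC))
E
```

```text
side before
 x -0.055 -285:-3/156 -281:-2/154 -277:-0/154 -273:-1/154 -269:11/60 -265:7/73 -261:23/70 -257:6/129 -253:4/198 -249:1/193 -245:1/161 -241:1/179 -237:3/180 -233:4/152 -229:0/201
 x 0.02 -285:-3/154 -281:-3/150 -277:-3/152 -273:-2/153 -269:11/63 -265:24/69 -261:26/70 -257:26/69 -253:23/119 - - -241:4/184 -237:1/202 -233:0/204 -229:0/204
 x 0.045 -285:-2/151 -281:-3/150 -277:-2/148 -273:-2/152 -269:12/64 -265:25/66 -261:26/70 -257:26/72 - -249:13/153 -245:16/160 -241:13/158 -237:8/166 -233:15/160 -229:11/158
side now
 x -0.055 -285:-1/156 -281:-3/157 -277:-2/157 -273:-2/158 -269:6/72 -265:15/51 -261:15/71 -257:11/85 -253:-1/191 -249:2/177 -245:6/140 -241:18/176 -237:24/152 -233:29/143 -229:29/198
 x 0.02 -285:-2/154 -281:-2/152 -277:-2/155 -273:-1/154 -269:10/59 -265:26/72 -261:27/72 -257:25/68 -253:20/122 - -245:23/117 -241:26/156 -237:29/146 -233:45/160 -229:46/160
 x 0.045 -285:-2/154 -281:-3/152 -277:-3/150 -273:-2/153 -269:10/66 -265:23/70 -261:27/70 -257:25/94 -253:22/90 -249:14/160 -245:20/137 -241:28/178 -237:29/153 -233:44/158 -229:44/139
top before
 x -0.055 -285:
[... 292 characters left out ...]
1:4/164 -237:1/164 -233:2/164 -229:1/166
 x 0.045 -285:2/121 -281:0/121 -277:2/112 - -269:28/92 -265:31/69 -261:28/56 -257:27/55 -253:17/67 -249:18/108 -245:12/128 -241:14/136 -237:14/138 -233:12/139 -229:14/138
top now
 x -0.055 -285:1/124 -281:-1/123 -277:1/123 -273:1/120 -269:0/119 -265:17/89 -261:4/112 -257:2/124 -253:9/71 -249:9/133 -245:21/136 -241:29/136 -237:30/159 -233:29/154 -229:27/153
 x 0.02 -285:3/122 -281:1/119 -277:2/112 -273:5/94 - -265:29/82 -261:29/56 -257:30/46 -253:14/52 - - -241:50/114 -237:47/131 -233:46/137 -229:48/136
 x 0.045 -285:-0/120 -281:3/119 -277:2/110 - -269:26/90 -265:28/68 -261:27/56 -257:28/51 -253:19/74 - - -241:48/124 -237:48/129 -233:48/124 -229:48/122
```

View pics/z_top.png

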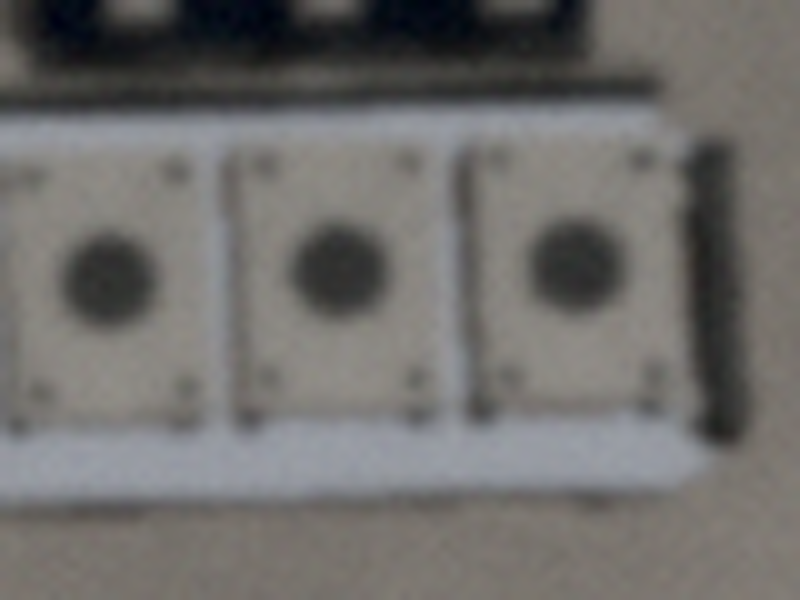

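```bash
python3 - <<'E'
from h import *; from plant import viewer
for n in("side","top"):
    c=viewer.camera(n); w=cloud(c); l=loc(w,(.6115,-.021),-1.1); H=hsv(c)
    for x0 in (-.045,-.03,.03,.045):
        out=[]
        for y in np.arange(.09,.20,.005):
            m=(abs(l[...,0]-x0)<.006)&(abs(l[...,1]-y)<.0025)
            out.append(f"{y*1000:.0f}:{np.nanmedian(w[m][:,2])*1000:.0f}/{np.median(H[m][:,2]):.0f}" if m.any() else "-")
        print(n," x",x0," ".join(out))
E
python3 go.py .592 .06 .055 -91.1
```

```text
side  x -0.045 90:511/110 95:528/109 100:493/59 105:451/48 110:356/24 115:366/58 120:329/25 125:291/20 130:285/22 135:252/95 140:254/94 145:12/97 150:491/96 155:16/112 160:13/95 165:2/146 170:619/104 175:0/114 180:-4/106 185:-4/86 190:3/90 195:302/140 200:0/150
side  x -0.03 90:539/105 95:485/50 100:374/42 105:347/20 110:618/63 115:620/96 120:287/19 125:255/20 130:234/26 135:221/44 140:226/92 145:248/93 150:622/95 155:622/96 160:622/95 165:621/81 170:621/91 175:310/106 180:617/131 185:-2/88 190:2/90 195:-3/90 200:0/88
side  x 0.03 90:11/45 95:13/93 100:5/170 105:3/156 110:4/203 115:14/136 120:11/136 125:279/28 130:17/87 135:16/67 140:150/122 145:7/104 150:7/124 155:0/171 160:0/130 165:-3/156 170:-3/90 175:-3/90 180:-3/90 185:-3/89 190:-1/88 195:-2/87 200:-3/89
side  x 0.045 - 95:10/163 100:12/165 105:15/182 - 115:9/165 120:12/163 125:9/180 130:13/166 135:14/164 - 145:13/161 150:14/160 155:13/163 160:14/162 - - 175:-2/104 180:-3/89 185:-4/86 190:-2/89 195:1/88 200:-2/88
top  x -0.045 90:6/130 95:535/50 100:531/49 105:482/51 110:492/91 115:358/82 120:622/80 125:621/72 130:259/78 135:62
[... 299 characters left out ...]
50:624/71 155:622/71 160:622/71 165:623/70 170:622/65 175:620/72 180:621/110 185:603/136 190:603/147 195:602/150 200:600/149
top  x 0.03 90:8/155 95:1/144 100:2/158 105:7/141 110:4/154 115:6/136 120:3/156 125:2/154 130:-5/163 135:4/150 140:4/128 - 150:618/136 - - - - 175:-1/49 180:1/60 185:0/63 190:0/65 195:1/64 200:-3/64
top  x 0.045 90:13/137 95:17/134 100:16/135 105:17/137 110:18/135 115:15/135 120:18/138 125:18/124 130:17/134 135:14/118 - - - - - - - - 180:1/43 185:-1/54 190:-1/62 195:2/63 200:-2/64
t 40.08 at [0.593  0.1191 0.1987] yaw -91.13 tilt 0.03 q [ 0.46  0.37  0.19  0.   -1.39 -0.48] F [-0.4  0.1 -0.1] w 0.004 gf 0.0
delta [0.0591, -0.0002, 0.1438] rot [0.0003, -0.0004, -0.0005]
```

```bash
python3 -m pendant '{"delta_pos":[[0.02,0,0.03],[0.045,0,0.065],[0.055,0,0.1],[0.057,0,0.13],[0.058,0,0.15],[0.06,0,0.15],[0.06,0,0.15]],"rotation":[[0,0,0],[0,0,0],[0,0,0],[0,0,0],[0,0,0],[0,0,0],[0,0,0]],"jaw":[1,1,1,1,1,1,1]}';python3 -m pendant '{"delta_pos":[[0.006,0,0],[0.012,0,0],[0.018,0,0],[0.024,0,0],[0.03,0,0],[0.03,0,0]],"rotation":[[0,0,0],[0,0,0],[0,0,0],[0,0,0],[0,0,0],[0,0,0]],"jaw":[1,1,1,1,1,1]}'; python3 go.py .592 .03 .05 -91.1;python3 -m pendant '{"delta_pos":[[0.003,0,0],[0.006,0,0],[0.009,0,0],[0.009,0,0]],"rotation":[[0,0,0],[0,0,0],[0,0,0],[0,0,0]],"jaw":[1,1,1,1]}'; python3 go.py .592 .02 .05 -91.1; python3 look.py .047 q2; python3 spat.py
```

```text
t: 40.67
ee_pos: [0.5915, 0.059, 0.0485]
orientation: [2.199, -2.241, -0.001]
contact_force: [0.1, 1.2, 0.6]
grip_width: -0.0
grip_force: 0.0
t: 41.17
ee_pos: [0.5914, 0.0285, 0.0493]
orientation: [-2.199, 2.243, -0.001]
contact_force: [-0.6, -0.4, -0.7]
grip_width: 0.001
grip_force: 0.0
t 41.17 at [0.5914 0.0285 0.0493] yaw -91.15 tilt 0.03 q [ 0.31  0.45 -0.09  0.   -1.03 -0.33] F [-0.6 -0.4 -0.7] w 0.001 gf 0.0
delta [-0.0015, -0.0006, -0.0007] rot [-0.0006, 0.0001, -0.0009]
t: 41.5
ee_pos: [0.5915, 0.0274, 0.0493]
orientation: [-2.193, 2.236, 0.009]
contact_force: [-3.6, 23.7, 5.1]
grip_width: -0.008
grip_force: 11.7
t 41.5 at [0.5915 0.0274 0.0493] yaw -91.1 tilt 0.63 q [ 0.3   0.45 -0.08 -0.01 -1.03 -0.32] F [-3.6 23.7  5.1] w -0.008 gf 11.7
delta [0.0073, -0.0007, -0.0008] rot [-0.0025, 0.0106, -0.0001]
side 465 [-0.0014, 0.0804, 0.0756, 0.1031, 89.8] z 0.0451
side 520 [-0.0013, -0.0021, 0.1032, 0.0772, 0.0] z 0.045
side 572 [-0.0019, -0.0865, 0.0759, 0.1056, 89.9] z 0.045
top 532 [0.0009, -0.0849, 0.0742, 0.1035, 89.6] z 0.048
top 503 [-0.0002, 0.0827, 0.0737, 0.1027, 89.5] z 0.0476
top 519 [0.0006, -0.0002, 0.1019, 0.0732, 0.3] z 0.0475
handle side 150 [0.4118, -0.0367, 0.0998, 0.0156, 85.4] mat frame [-0.002  0.006] 0.0984
tab side 86 [0.5866, 0.0122, 0.0257, 0.0583, 84.4]
handle top 136 [0.4171, -0.0344, 0.0906, 0.0195, 85.8] mat frame [0.001 0.016] 0.1019
tab top 8 [0.5763, 0.0113, 0.0035, 0.0117, 87.1]
```

```bash
python3 - <<'E'
import cv2
a=cv2.imread("pics/q2_side.png"); cv2.imwrite("pics/q2c.png",cv2.resize(a[60:500,100:560],(800,600) if 0 else (627,600)))
E
```

```text
(no output)
```

The 60 N and 24 N pushes both stopped rigidly at the same spot (TCP y 0.027). Carrier friction is only 3 N, so the carrier is against its hard limit. Next I back off and go to the lever.

```bash
python3 -m pendant '{"delta_pos":[[-0.012,0,0],[-0.025,0,0],[-0.03,0,-0.02],[-0.03,0,-0.06],[-0.03,0,-0.1],[-0.03,0,-0.14],[-0.03,0,-0.18],[-0.03,0,-0.21],[-0.03,0,-0.21],[-0.03,0,-0.21]],"rotation":[[0,0,0],[0,0,0],[0,0,0],[0,0,0],[0,0,0],[0,0,0],[0,0,0],[0,0,0],[0,0,0],[0,0,0]],"jaw":[1,1,1,1,1,1,1,1,1,1]}'; python3 go.py .353 -.3624 .26 -34;  python3 - <<'E'
from h import *; from plant import viewer
for n in("side","top"):
    c=viewer.camera(n); w=cloud(c); H=hsv(c)
    m=largest(box(w,.2,.6,-.6,-.2,0.17,.22)&(H[...,2]<60)); p=w[m]; print(n,m.sum(),rect(p),np.round(p.mean(0),4),np.round(np.percentile(p[:,2],[2,50,98]),4))
    m=box(w,.2,.6,-.6,-.2,0.195,.22)&(H[...,2]<60); p=w[m]; print("  crest",m.sum(),np.round(p.mean(0),4))
    m=largest(box(w,.36,.56,-.56,-.34,0.07,.19)&(H[...,2]>60)); p=w[m]; print("  arm",m.sum(),rect(p),np.round(p.mean(0),4))
E
```

```text
t: 42.53
ee_pos: [0.5926, 0.051, 0.2611]
orientation: [-2.198, 2.24, -0.004]
contact_force: [-0.1, -0.0, -1.3]
grip_width: 0.001
grip_force: 0.0
t 42.53 at [0.5926 0.051  0.2611] yaw -91.1 tilt 0.25 q [ 0.35  0.34  0.3   0.   -1.53 -0.37] F [-0.1 -0.  -1.3] w 0.001 gf 0.0
delta [0.4179, 0.2316, -0.0003] rot [-0.0043, -0.0014, -0.9965]
side 234 [0.3507, -0.3636, 0.0885, 0.0185, 55.7] [ 0.3472 -0.3672  0.2007] [0.1909 0.2013 0.206 ]
  crest 216 [ 0.3487 -0.3651  0.2015]
  arm 664 [0.4305, -0.4157, 0.0563, 0.1608, 56.5] [ 0.4468 -0.4319  0.1183]
top 187 [0.358, -0.3612, 0.0856, 0.0268, 56.1] [ 0.3555 -0.3571  0.203 ] [0.1945 0.2035 0.209 ]
  crest 194 [ 0.3472 -0.3716  0.203 ]
  arm 171 [0.4261, -0.4204, 0.0351, 0.1497, 55.6] [ 0.4313 -0.4161  0.1362]
```

```bash
python3 -m pendant '{"delta_pos":[[0.035,0.019,0],[0.07,0.038,0],[0.105,0.058,0],[0.14,0.077,0],[0.175,0.097,0],[0.21,0.116,0],[0.245,0.135,0],[0.28,0.155,0],[0.315,0.174,0],[0.35,0.193,0]],"rotation":[[0,0,-0.1],[0,0,-0.2],[0,0,-0.3],[0,0,-0.4],[0,0,-0.5],[0,0,-0.6],[0,0,-0.7],[0,0,-0.8],[0,0,-0.9],[0,0,-0.996]],"jaw":[1,1,1,1,1,1,1,1,1,1]}'; python3 go.py .353 -.362 .25 -34
```

```text
t: 43.47
ee_pos: [0.3901, -0.2966, 0.2574]
orientation: [-3.006, 0.911, 0.005]
contact_force: [1.0, -0.4, -1.1]
grip_width: -0.002
grip_force: 0.0
t 43.47 at [ 0.3901 -0.2966  0.2574] yaw -33.73 tilt 0.17 q [-0.33  0.13  0.02  0.   -1.46  1.31] F [ 1.  -0.4 -1.1] w -0.002 gf 0.0
delta [0.0055, 0.075, 0.0075] rot [0.0008, 0.0029, 0.0048]
```

```bash
python3 -m pendant '{"delta_pos":[[0.002,0.025,0.002],[0.004,0.05,0.004],[0.0055,0.068,0.006],[0.0055,0.073,0.007],[0.0055,0.073,0.007],[0.0055,0.073,0.007]],"rotation":[[0,0,0.004],[0,0,0.004],[0,0,0.004],[0,0,0.004],[0,0,0.004],[0,0,0.004]],"jaw":[1,1,1,1,1,1]}'; python3 go.py .353 -.362 .207 -34; python3 - <<'E'
from plant import viewer; import cv2
c=viewer.camera("side"); cv2.imwrite("pics/lev.png",cv2.resize(c["color"][190:340,220:400,::-1],(720,600)))
E
```

```text
t: 43.97
ee_pos: [0.3556, -0.3586, 0.2508]
orientation: [-3.001, 0.926, 0.003]
contact_force: [0.3, -0.3, 0.9]
grip_width: -0.001
grip_force: 0.0
t 43.97 at [ 0.3556 -0.3586  0.2508] yaw -34.28 tilt 0.12 q [-0.48  0.16  0.04 -0.   -1.45  1.45] F [ 0.3 -0.3  0.9] w -0.001 gf 0.0
delta [-0.0001, 0.0042, 0.0438] rot [-0.0, 0.0022, -0.0049]
```

View pics/lev.png

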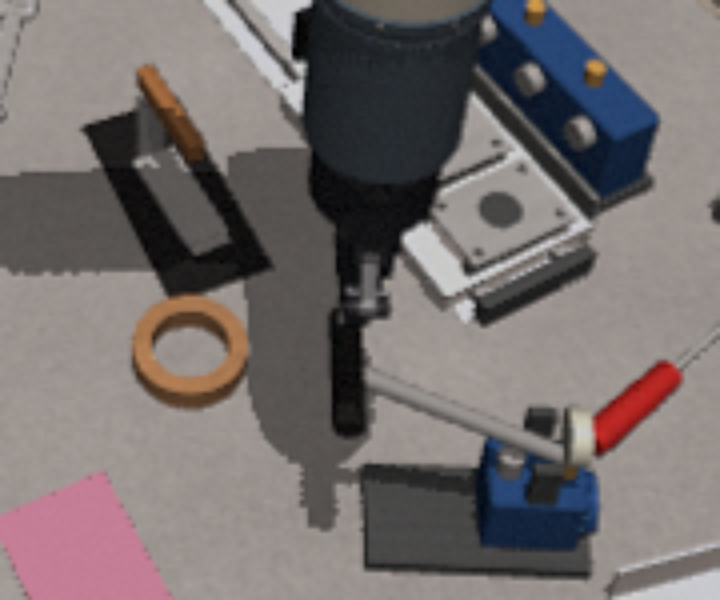

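The closed gripper is above the cross-bar at (350,320), aligned with it. First stroke down along the grip's arc.

```bash
python3 -m pendant '{"delta_pos":[[0,0.003,0.025],[0,0.003,0.047],[-0.008,0.003,0.063],[-0.014,0.003,0.08],[-0.019,0.003,0.096],[-0.022,0.003,0.11],[-0.0235,0.003,0.125],[-0.024,0.003,0.138],[-0.0235,0.003,0.15],[-0.0225,0.003,0.157]],"rotation":[[0,0,0],[0,0,0],[0,0,0],[0,0,0],[0,0,0],[0,0,0],[0,0,0],[0,0,0],[0,0,0],[0,0,0]],"jaw":[1,1,1,1,1,1,1,1,1,1]}'; python3 -m pendant '{"delta_pos":[[0,0,0.001],[0,0,0.002],[0,0,0.002],[0,0,0.002]],"rotation":[[0,0,0],[0,0,0],[0,0,0],[0,0,0]],"jaw":[1,1,1,1]}'; python3 go.py .3556 -.3586 .2508 -34;  cat > lev.py <<'E'
from h import *; from plant import viewer
c=viewer.camera("side"); w=cloud(c); H=hsv(c)
m=box(w,.25,.45,-.46,-.28,0.05,.22)&(H[...,2]<60)
l=loc(w,(.3545,-.3624),-34); m&=(abs(l[...,1])>.028)&(abs(l[...,1])<.05)&(abs(l[...,0]+.01)<.03)
for s in(-1,1):
    k=m&(l[...,1]*s>0); print("bar end",s,k.sum(),np.round(np.percentile(w[k][:,2],[10,50,90]),4) if k.any() else "")
E
python3 lev.py
```

```text
t: 44.85
ee_pos: [0.3345, -0.3474, 0.0942]
orientation: [-3.003, 0.923, 0.005]
contact_force: [-2.9, 2.8, 7.7]
grip_width: -0.002
grip_force: 3.8
t: 45.18
ee_pos: [0.3345, -0.3475, 0.0938]
orientation: [-3.003, 0.922, 0.005]
contact_force: [-6.4, 5.4, 12.6]
grip_width: -0.0
grip_force: 6.0
t 45.18 at [ 0.3345 -0.3475  0.0938] yaw -34.15 tilt 0.18 q [-0.48  0.22 -0.31  0.   -1.05  1.45] F [-6.4  5.4 12.6] w -0.0 gf 6.0
delta [0.0232, -0.0025, -0.1571] rot [0.0008, 0.003, -0.0027]
bar end -1 115 [0.0853 0.0937 0.2135]
bar end 1 0
```

At the lower stop: the force rises steeply and the bar top is at 0.094 m. Now back up along the arc.

```bash
python3 -m pendant '{"delta_pos":[[-0.001,0,-0.012],[-0.0015,0,-0.026],[-0.001,0,-0.042],[0.001,0,-0.058],[0.004,0,-0.073],[0.009,0,-0.089],[0.015,0,-0.104],[0.0225,0,-0.12],[0.0225,0,-0.14],[0.0225,0,-0.14]],"rotation":[[0,0,0],[0,0,0],[0,0,0],[0,0,0],[0,0,0],[0,0,0],[0,0,0],[0,0,0],[0,0,0],[0,0,0]],"jaw":[1,1,1,1,1,1,1,1,1,1]}';  python3 -m pendant '{"delta_pos":[[0,0,0],[0,0,0],[0,0,0]],"rotation":[[0,0,0],[0,0,0],[0,0,0]],"jaw":[1,1,1]}'; python3 go.py .3556 -.3616 .2508 -34; python3 lev.py
```

```text
t: 46.07
ee_pos: [0.3565, -0.3624, 0.2369]
orientation: [3.0, -0.921, 0.01]
contact_force: [0.4, 0.5, 0.4]
grip_width: 0.001
grip_force: 0.0
t: 46.32
ee_pos: [0.354, -0.3609, 0.232]
orientation: [-3.002, 0.924, 0.002]
contact_force: [-0.6, 0.6, 0.3]
grip_width: -0.0
grip_force: 0.0
t 46.32 at [ 0.354  -0.3609  0.232 ] yaw -34.21 tilt 0.09 q [-0.48  0.17 -0.   -0.   -1.4   1.46] F [-0.6  0.6  0.3] w -0.0 gf 0.0
delta [0.0017, -0.0003, -0.0188] rot [-0.0002, 0.0016, -0.0037]
bar end -1 78 [0.1911 0.2001 0.2042]
bar end 1 6 [0.1913 0.1971 0.1989]
```

```bash
python3 -m pendant '{"delta_pos":[[0,0,0.013],[0,0,0.028],[-0.008,0,0.044],[-0.014,0,0.061],[-0.019,0,0.077],[-0.022,0,0.091],[-0.0235,0,0.106],[-0.024,0,0.119],[-0.0235,0,0.131],[-0.0225,0,0.138]],"rotation":[[0,0,0],[0,0,0],[0,0,0],[0,0,0],[0,0,0],[0,0,0],[0,0,0],[0,0,0],[0,0,0],[0,0,0]],"jaw":[1,1,1,1,1,1,1,1,1,1]}'; python3 -m pendant '{"delta_pos":[[0,0,0.001],[0,0,0.002],[0,0,0.002],[0,0,0.002]],"rotation":[[0,0,0],[0,0,0],[0,0,0],[0,0,0]],"jaw":[1,1,1,1]}'; python3 lev.py;  python3 -m pendant '{"delta_pos":[[-0.001,0,-0.012],[-0.0015,0,-0.026],[-0.001,0,-0.042],[0.001,0,-0.058],[0.004,0,-0.073],[0.009,0,-0.089],[0.015,0,-0.104],[0.0225,0,-0.12],[0.0225,0,-0.14],[0.0225,0,-0.14]],"rotation":[[0,0,0],[0,0,0],[0,0,0],[0,0,0],[0,0,0],[0,0,0],[0,0,0],[0,0,0],[0,0,0],[0,0,0]],"jaw":[1,1,1,1,1,1,1,1,1,1]}';  python3 -m pendant '{"delta_pos":[[0,0,0],[0,0,0],[0,0,0]],"rotation":[[0,0,0],[0,0,0],[0,0,0]],"jaw":[1,1,1]}'; python3 go.py .3556 -.3616 .2508 -34; python3 lev.py
```

```text
t: 47.2
ee_pos: [0.3334, -0.348, 0.0936]
orientation: [-3.002, 0.925, 0.007]
contact_force: [-6.4, 5.0, 15.3]
grip_width: 0.002
grip_force: 8.5
t: 47.53
ee_pos: [0.3334, -0.3481, 0.0936]
orientation: [-3.002, 0.925, 0.007]
contact_force: [-8.7, 6.5, 14.6]
grip_width: -0.001
grip_force: 7.4
bar end -1 116 [0.0837 0.0931 0.2159]
bar end 1 0 
t: 48.42
ee_pos: [0.3557, -0.3631, 0.2363]
orientation: [3.0, -0.924, 0.009]
contact_force: [0.6, 0.1, 0.9]
grip_width: -0.002
grip_force: 0.0
t: 48.67
ee_pos: [0.3537, -0.3612, 0.2317]
orientation: [-3.002, 0.925, 0.003]
contact_force: [0.5, 0.1, -0.1]
grip_width: -0.001
grip_force: 0.0
t 48.67 at [ 0.3537 -0.3612  0.2317] yaw -34.25 tilt 0.12 q [-0.49  0.17 -0.   -0.   -1.4   1.46] F [ 0.5  0.1 -0.1] w -0.001 gf 0.0
delta [0.0018, -0.0007, -0.0191] rot [-0.0002, 0.002, -0.0044]
bar end -1 78 [0.1922 0.1997 0.2041]
bar end 1 7 [0.1953 0.1963 0.2004]
```

Second stroke done. Third stroke, then rise well clear.

```bash
python3 -m pendant '{"delta_pos":[[0,0,0.013],[0,0,0.028],[-0.008,0,0.044],[-0.014,0,0.061],[-0.019,0,0.077],[-0.022,0,0.091],[-0.0235,0,0.106],[-0.024,0,0.119],[-0.0235,0,0.131],[-0.0225,0,0.138]],"rotation":[[0,0,0],[0,0,0],[0,0,0],[0,0,0],[0,0,0],[0,0,0],[0,0,0],[0,0,0],[0,0,0],[0,0,0]],"jaw":[1,1,1,1,1,1,1,1,1,1]}'; python3 -m pendant '{"delta_pos":[[0,0,0.001],[0,0,0.002],[0,0,0.002],[0,0,0.002]],"rotation":[[0,0,0],[0,0,0],[0,0,0],[0,0,0]],"jaw":[1,1,1,1]}'; python3 lev.py;  python3 -m pendant '{"delta_pos":[[-0.001,0,-0.012],[-0.0015,0,-0.026],[-0.001,0,-0.042],[0.001,0,-0.058],[0.004,0,-0.073],[0.009,0,-0.089],[0.015,0,-0.104],[0.0225,0,-0.12],[0.0225,0,-0.15],[0.0225,0,-0.18]],"rotation":[[0,0,0],[0,0,0],[0,0,0],[0,0,0],[0,0,0],[0,0,0],[0,0,0],[0,0,0],[0,0,0],[0,0,0]],"jaw":[1,1,1,1,1,1,1,1,1,1]}';  python3 -m pendant '{"delta_pos":[[0,0.03,-0.01],[0,0.06,-0.02],[0,0.09,-0.02],[0,0.1,-0.02],[0,0.1,-0.02],[0,0.1,-0.02]],"rotation":[[0,0,0],[0,0,0],[0,0,0],[0,0,0],[0,0,0],[0,0,0]],"jaw":[1,1,1,1,1,1]}'; python3 go.py .3556 -.3616 .2508 -34; python3 lev.py; python3 spat.py; python3 look.py .047 fin; python3 - <<'E'
from plant import viewer; import cv2
c=viewer.camera("side"); cv2.imwrite("pics/final.png",cv2.resize(c["color"][:,:,::-1],(800,600)))
E
```

```text
t: 49.55
ee_pos: [0.3333, -0.3481, 0.0935]
orientation: [-3.002, 0.925, 0.008]
contact_force: [-7.1, 5.1, 17.2]
grip_width: 0.001
grip_force: 8.7
t: 49.88
ee_pos: [0.3333, -0.3481, 0.0936]
orientation: [-3.002, 0.925, 0.007]
contact_force: [-7.0, 6.8, 14.8]
grip_width: -0.004
grip_force: 7.4
bar end -1 115 [0.0829 0.0932 0.2136]
bar end 1 0 
t: 50.77
ee_pos: [0.3539, -0.3613, 0.2727]
orientation: [-3.002, 0.925, 0.004]
contact_force: [0.8, 0.1, 0.4]
grip_width: -0.001
grip_force: 0.0
t: 51.27
ee_pos: [0.2977, -0.4442, 0.292]
orientation: [-3.001, 0.927, 0.002]
contact_force: [-0.1, 0.0, -0.5]
grip_width: 0.003
grip_force: 0.0
t 51.27 at [ 0.2977 -0.4442  0.292 ] yaw -34.33 tilt 0.08 q [-0.69  0.22  0.21 -0.   -1.57  1.66] F [-0.1  0.  -0.5] w 0.003 gf 0.0
delta [0.0013, -0.1008, 0.0413] rot [-0.0007, 0.0013, -0.0057]
bar end -1 29 [0.1904 0.1975 0.2046]
bar end 1 0 
handle side 146 [0.412, -0.036, 0.0975, 0.0161, 86.1] mat frame [-0.002  0.006] 0.0985
tab side 21 [0.5777, 0.0077, 0.0232, 0.0137, 8.8]
handle top 134 [0.4173, -0.0346, 0.0909, 0.0199, 85.9] mat frame [0.001 0.016] 0.1009
tab top 26 [0.5911, 0.0106, 0.0035, 0.0455, 87.2]
side 359 [-0.0015, -0.0877, 0.0731, 0.1034, 89.5] z 0.0451
top 529 [0.001, -0.0852, 0.0754, 0.1018, 89.5] z 0.0477
top 522 [-0.0002, 0.0826, 0.1013, 0.0743, 0.2] z 0.0475
top 524 [-0.0006, -0.0002, 0.0728, 0.1043, 89.5] z 0.0475
```

View pics/final.png

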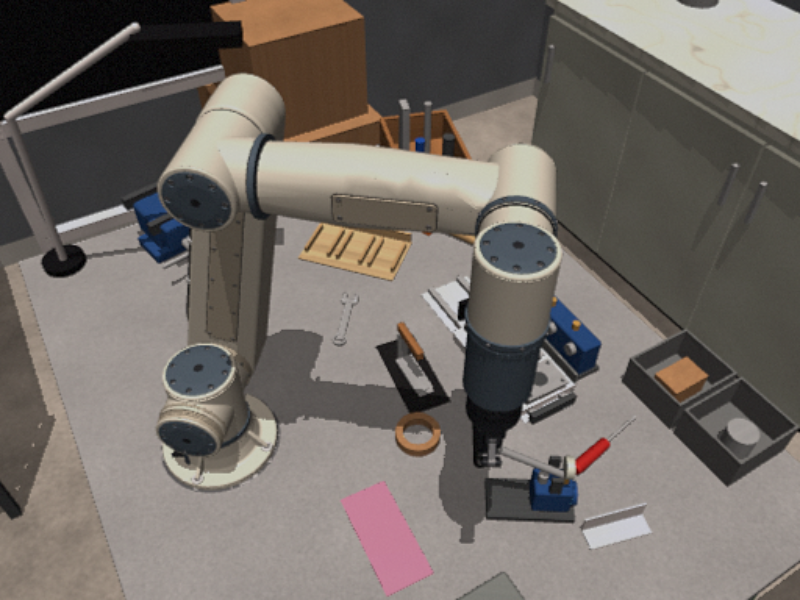

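The final view shows an empty rack, plates on the carrier at the stop, the spatula standing on the black mat at (410,350), and the lever up with the arm clear. Handing in.

```bash
python3 -c "from plant import order; print(order.job_done())"
```

```text
the job is handed in; nothing more can be done
None
```

The job is handed in with no verdict returned: three plates loaded square, three full lever strokes made, spatula standing on the black mat, bystanders untouched; the carrier is at a rigid stop (unmoved at 60 N), though the cameras suggest about 8 mm between its deck and the end stop.

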